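# Set up the folding bar rest and lay the round bar on it

### The job

Get the round bar ready for marking out on the blue bar rest: swing the rest's folded leg up until it snaps into its detent and stands by itself. Then take the bar out of the sloping green stand and lay it level in both vees of the rest, setting it down before you let go, with its end right up against the stop plate on the leg. Leave the oil bottle, the round steel reference block and the tape roll where they are.

Things in the scene. Friction and masses are not known exactly. Their poses are not given: they have to be found in the camera images.
- bar_rest: Blue bar rest fixed to the bench, 205 mm long. Origin on the bench under its rail (36 mm wide, 13 mm high); x along the rail towards the hinged leg, z up. Feet 84 mm wide at x -114 to -80 and 17 to 79 mm. Hinge pin along y at x 35, 34 mm up; plunger housing behind it, 49 mm high. With the leg seated its stop plate's face is at x 46 mm, and a bar in both vees has its axis at y 0, 110 mm up.
- fixed_vee (a point): On the rest's fixed steel vee block (44 mm wide, 22 mm thick, top 108 mm up, x = -97 mm in the rest's frame): the point of a seated bar's axis above its vee, 110 mm up. The leg's vee is 132 mm from it when the leg is seated. Axes as the rest's: x towards the leg.
- rest_leg (a joint): Swing of the leg: near 0 it lies folded along the rail, its head towards the fixed vee; 1.571 rad (at its stop) is upright and seated. The leg (about 0.22 kg) falls back if let go below about 1.25 rad; from about 0.8 rad a sprung ball resists (some 4 N at the head), beyond 1.25 rad it draws the leg home and holds it.
- leg_head (a point): Centre of the leg's steel head, 56 mm from the hinge pin. Head 44 mm wide (along the rest's y), 22 mm thick, 38 to 74 mm from the pin; it can turn between pads that hold its two sides. A 40 mm wide stop plate, to 84 mm from the pin, is on its upper side while folded (top 17 mm above this point) and on its outer side, away from the fixed vee, when upright.
- bar_center (a point): Centre of the loose round aluminium bar: 28 mm diameter, 180 mm long, about 0.3 kg, red band near one end; x runs along the bar. It starts in the sloping stand, rising at 35 degrees.
- test_bar: The same bar; its origin is its centre too.
- bar_stand: Green sloping stand fixed to the bench, 150 x 70 mm, about 130 mm high; origin under its base, 30 mm from the base's centre. The bar in it rises towards the stand's +x. It lies loose against a toe plate in two black vees, 44 mm wide, 12 to 30 and 128 to 146 mm from its low end; between these only an 18 mm wide beam runs 14 mm below the bar.
- oil_bottle: Oil bottle with red spout, 48 mm across, 160 mm high; origin at its base. Bystander.
- ref_block: Round steel hardness reference block, 64 mm across, 15 mm high; origin at its base. Bystander.
- tape_roll: Roll of yellow adhesive tape lying flat, 70 mm across, 18 mm high; origin at its base. Bystander.

How it is judged:
By the outcome, as a careful person would: the job done as asked, in the order asked, and still so for the second after the job is handed in, with the robot touching nothing.
It also fails if it takes over 72 s, if anything falls off the work surface, if the arm or the gripper's body presses on something with over 40 N, if the wrist force passes 120 N, or if a joint passes its speed limit or range.

### The arm

A 7-joint arm with a two-finger parallel gripper is mounted at the origin on a cart in front of the work surface, level with it; the furniture and walls round the work are solid. World frame = base frame: x ahead of the robot, y to its left, z up, the work surface at z = 0. Lengths are in m, angles in rad, forces in N, time in s.
With the tool pointing down it reaches from about 0.4 to 0.85 m from the base axis. Payload 4.5 kg.
Tool frame: the origin (TCP) lies midway between the tips of the shut fingers; the grasp point (between the pads) lies 19 mm behind it; z points along the fingers, y is the direction in which the jaws open and shut (so a half turn about z gives the same grasp; the last joint's range is limited). The gripper opens to 88 mm and grips with 3 to 60 N. Pads are 18 mm wide; open, the fingers measure 123 mm over their backs; the gripper's body (75 mm by 187 mm) begins 45 mm behind the grasp point.
Start: joints at [-1.201, 0.689, -0.195, 1.565, 0.157, 0.902, -0.215], TCP at [0.206, 0.59, 0.239] pointing down, gripper open.
Joint ranges: [-3.01, 3.01], [-0.46, 2.08], [-1.47, 1.51], [0.13, 2.56], [-1, 4.14], [0.04, 2.09], [-2.66, 2.66]. Speed limits (rad/s): [2.57, 2.57, 3.14, 3.14, 3.14, 3.14, 3.14].

### API

Orientations are given as a unit quaternion [x, y, z, w].
In Python, from plant import r gives the robot as it stands.
- The arm moves only by the tool play_rows, never from a script. Its argument "targets" is a list of rows, each an object of numbers: "jaw": the closure, from 0 (fully open) to 1 (shut); "dx", "dy", "dz": the shift along the tool's x, y, z in m; "yaw": the turn about the tool's z in rad. A call has exactly 5 rows; each row shifts and turns the pose as measured when the row begins, along the tool's axes as they then stand; what a row does not reach is not made up. A row lasts 1/10 s, in which the tool goes at most 50 mm and 8.59 degrees, less where a joint would pass 70% of its speed; a pose out of reach is approached as far as the arm can. A call with a gripper value outside its range is refused whole. The fingers move at their own pace and stop on an object; "squeeze" is the grip in N (left out, the last holds). Time passes only in rows, so rows that do not move let the fingers close, or fill a call up. It gives the time, the measured TCP pose, the force and the opening at its end, in the units of the state.
- r.get_state(): the state, without advancing time (a new reading comes with each control period).
- r.snapshot(name): name is "scene" or "top"; returns a dict with "frame" (420x560x3 uint8, red, green, blue), "z_map" (420x560 float32, m along the optical axis (not along the pixel's ray), 0 where there is no reading), "mtx" (3x3 intrinsics, pixels), "dist_coeffs" ([k1, k2, p1, p2, k3] as OpenCV has them; the pictures are not rectified), "position" and "orientation" of the camera in the world. Camera axes: x right, y up, looking along -z (the intrinsics and any distortion apply to the point x, -y, -z); pixel columns grow to the right and rows downward; lengths in m; the calibration is good to about 2 mm. A picture is of the moment at which its call begins.
- r.finish_job(): hands the job in, once; it reports no verdict.
The state is a dict: "clock": time; "q": joint angles; "qd": joint speeds; "joint_torque": joint torques, N m; "tool_pos": TCP position; "eef_rot": TCP orientation; "contact_force": force on the tool from outside, world axes, zero at the start; "moment": the same for the moment, N m; "opening": opening from 0.0 (shut) to 1.0 (fully open).
Only numpy, scipy, OpenCV 4.12 (cv2) and the standard library are available. Lean on these libraries where they do the work, as an engineer would, in place of code of your own. Each camera call takes 0.05 s, during which the arm holds its last target.

## Working session

There is one attempt and no reset: what is moved stays moved. The work goes in short steps, Python scripts to look and compute and a tool call to move; the robot and the scene stay as the last step left them, time stands still between calls to the robot, and variables do not carry over. Pictures are saved under pics/ and viewed, and the job is handed in when it is done.

Besides the shell and the picture viewer there is one more tool, called after "Request:" by a JSON object that holds its "api" and its "payload", one argument or row to a line. play_rows: Moves the arm, as the interface text tells. Its arguments: {"type":"object","properties":{"targets":{"type":"array"},"squeeze":{"type":"number"}},"required":["targets"]}

```bash
ls; mkdir -p pics; python3 - <<'E'
from plant import r
import cv2,numpy as np
print(r.get_state())
for n in("scene","top"):
    s=r.snapshot(n); cv2.imwrite(f"pics/{n}0.png",s["frame"][:,:,::-1]); np.savez(f"{n}0.npz",**{k:s[k] for k in s})
    print(n,s["mtx"],s["dist_coeffs"],s["position"],s["orientation"])
E
```

```text
pics
{'clock': 0.0, 'q': array([-1.20118396,  0.68999898, -0.19452224,  1.56637706,  0.15728446,
        0.90247797, -0.21512166]), 'qd': array([-0.00023405, -0.00050692, -0.00033629,  0.00034802,  0.00127888,
        0.00207517,  0.0005598 ]), 'joint_torque': array([ 1.13079039e-07, -5.27566767e+01, -1.26690120e+00, -1.53438127e+01,
       -5.25796157e-02,  6.39737671e-03,  1.73513486e-04]), 'tool_pos': array([0.20578525, 0.58946354, 0.23789207]), 'eef_rot': array([ 1.67086949e-01,  9.85941721e-01, -9.30110942e-04, -9.89786122e-05]), 'contact_force': array([-0.38551313, -0.27680712,  0.0845286 ]), 'moment': array([-0.00404326,  0.00391722,  0.03723408]), 'opening': 1.0015317794079779}
scene [[406.02560622   0.         277.64313162]
 [  0.         406.02560622 207.21729682]
 [  0.           0.           1.        ]] [-0.04682843  0.          0.          0.          0.        ] [ 0.08673996 -0.33712589  0.80883031] [ 0.30693477 -0.16473849 -0.44990336  0.82233767]
top [[510.37922694   0.         276.7127584 ]
 [  0.         510.37922694 208.6288841 ]
 [  0.           0.           1.        ]] [0.06221582 0.         0.         0.         0.        ] [0.35217667 0.02576562 1.37821843] [-0.06847688  0.07287342  0.70905153 -0.69803031]
```

View pics/scene0.png

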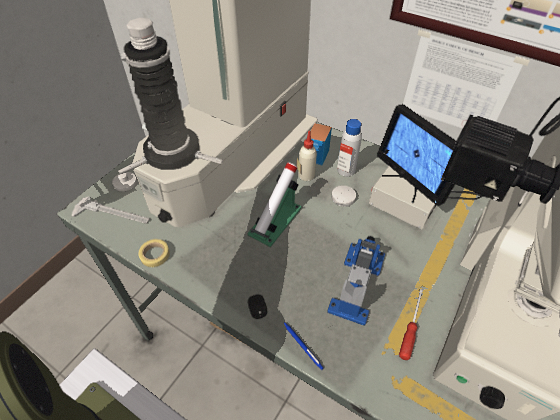

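View pics/top0.png

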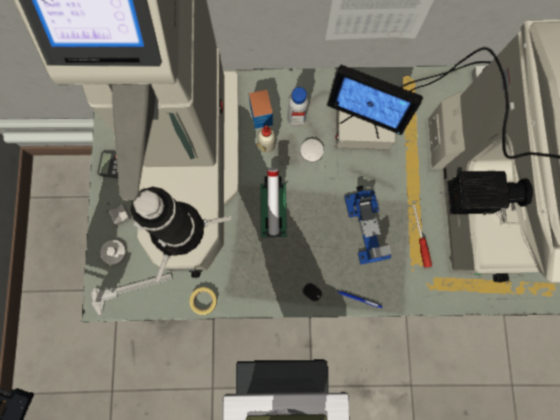

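The scene view shows the bar in its stand at about (278,200), the rest at (355,280), the bottle at (308,160) and the tape at (153,252). In the top view the stand is at (273,205), the rest at (368,225) and the block at (311,150). Next I'll enlarge these areas and build helpers.

```bash
cat > h.py <<'E'
import numpy as np,cv2
from scipy.spatial.transform import Rotation as R
def load(f): return dict(np.load(f))
def rays(s,uv):
    uv=np.asarray(uv,float).reshape(-1,1,2)
    n=cv2.undistortPoints(uv,s["mtx"],s["dist_coeffs"])[:,0]
    d=np.c_[n[:,0],-n[:,1],-np.ones(len(n))]
    return R.from_quat(s["orientation"]).apply(d)   # unit optical depth
def plane(s,uv,z):
    d=rays(s,uv); p=s["position"]; return p+d*((z-p[2])/d[:,2])[:,None]
def deep(s,uv):
    uv=np.asarray(uv).reshape(-1,2).astype(int); z=s["z_map"][uv[:,1],uv[:,0]]
    return s["position"]+rays(s,uv)*z[:,None]
def cloud(s):
    h,w=s["z_map"].shape; v,u=np.mgrid[:h,:w]; uv=np.c_[u.ravel(),v.ravel()]
    return deep(s,uv).reshape(h,w,3)
def tri(s1,uv1,s2,uv2):
    a,b=rays(s1,uv1)[0],rays(s2,uv2)[0]; A=np.c_[a,-b]; t=np.linalg.lstsq(A,s2["position"]-s1["position"],rcond=None)[0]
    p,q=s1["position"]+t[0]*a,s2["position"]+t[1]*b; return (p+q)/2,np.linalg.norm(p-q)
E
python3 - <<'E'
from h import *
for n,(x0,x1,y0,y1) in dict(scene=(220,400,120,340),top=(240,420,80,280)).items():
    s=load(n+"0.npz"); c=s["frame"][y0:y1,x0:x1,::-1]
    k=3 if n=="top" else 2.7
    cv2.imwrite(f"pics/{n}crop.png",cv2.resize(c,None,fx=k,fy=k,interpolation=cv2.INTER_CUBIC))
    P=cloud(s); print(n,"bench z",np.nanmedian(P[300,300,2]), [np.round(P[v,u],3) for u,v in ([(300,300),(330,260),(360,295)] if n=="top" else [(220,270),(300,330),(320,260)])])
E
```

```text
scene bench z 8.325275439291513e-05 [array([ 0.437,  0.053, -0.   ]), array([ 0.411, -0.179, -0.001]), array([ 0.587, -0.13 , -0.001])]
top bench z 0.0007258407713279791 [array([ 0.383, -0.043,  0.001]), array([ 0.488, -0.127, -0.001]), array([ 0.394, -0.203,  0.   ])]
```

View pics/scenecrop.png

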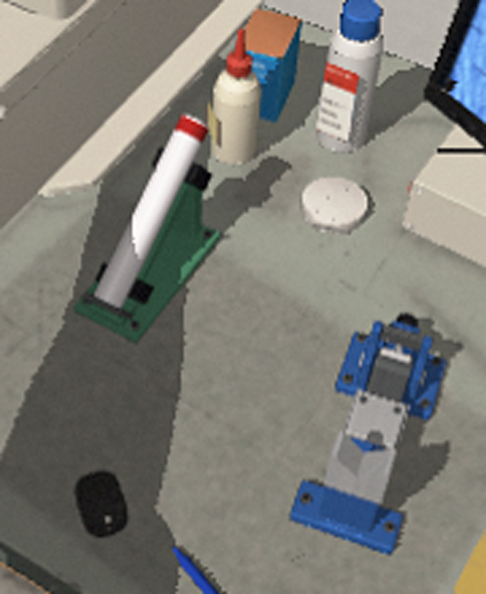

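View pics/topcrop.png

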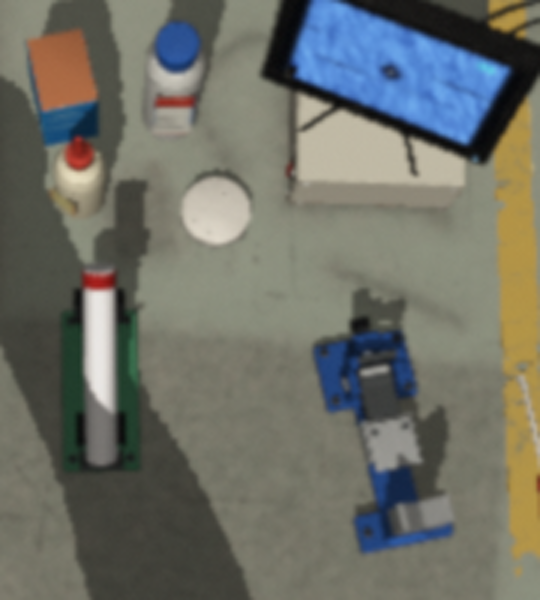

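```bash
python3 - <<'E'
from h import *
out={}
for n,box in dict(scene=(320,400,225,330),top=(335,400,180,270)).items():
    s=load(n+"0.npz"); P=cloud(s); hsv=cv2.cvtColor(s["frame"],cv2.COLOR_RGB2HSV)
    m=np.zeros(P.shape[:2],bool); m[box[2]:box[3],box[0]:box[1]]=1
    blue=m&(hsv[...,0]>100)&(hsv[...,0]<125)&(hsv[...,1]>120)
    B=P[blue]; print(n,len(B),"z hist",np.histogram(B[:,2],bins=np.arange(-.005,.14,.005))[0])
    A=P[m]; A=A[A[:,2]>.006]; print("all z",np.histogram(A[:,2],bins=np.arange(-.005,.16,.005))[0])
    for lo,hi in[(.004,.010),(.010,.02),(.04,.06)]:
        Q=B[(B[:,2]>lo)&(B[:,2]<hi)]
        if len(Q)>20: print(lo,hi,len(Q),cv2.minAreaRect(Q[:,:2].astype(np.float32)*1000))
    top=A[A[:,2]>.09]; print("vee top",len(top),cv2.minAreaRect(top[:,:2].astype(np.float32)*1000),np.median(top[:,2]))
    np.save(n+"_A.npy",A); np.save(n+"_B.npy",B)
    # canvas topdown plot
    im=np.zeros((500,450,3),np.uint8)
    for p,c in zip(P[m],s["frame"][m]):
        if p[2]>.004:
            u=int((-.05-p[1])*2000); v=int((.75-p[0])*2000)
            if 0<=u<450 and 0<=v<500: cv2.circle(im,(u,v),2,c[::-1].tolist(),-1)
    cv2.imwrite(f"pics/bird_{n}.png",im)
E
```

```text
scene 1121 z hist [  0  27  87 557  58  29  35  50  38  32  67  74  21   9  11  21   0   0
   0   0   0   0   0   0   0   0   0   0   0]
all z [  0   0  89 634  99  32  41  54  70 239 258 272  52  44  85  62  30  28
  27  71  73  66  77   1   0   0   0   0   0   0   0   0]
0.004 0.01 97 ((573.980224609375, -230.93287658691406), (186.81695556640625, 82.2938232421875), 10.825118064880371)
0.01 0.02 615 ((576.0936279296875, -230.189208984375), (191.67941284179688, 83.03807067871094), 10.713949203491211)
0.04 0.06 194 ((581.0316772460938, -228.03988647460938), (187.82151794433594, 49.51212692260742), 8.937000274658203)
vee top 320 ((297.7640075683594, -279.1767578125), (435.4578857421875, 43.970611572265625), 9.589509963989258) 0.10138451232431805
top 759 z hist [  0   2 118 326 111  12   9  15   5  25  61  36   7   6  11  12   1   0
   0   0   0   0   0   0   0   0   0   0   0]
all z [  0   0 203 378 138  17  18  30  84 175 233 175  26  16  30  34   6   9
  16  28  54  36  44   6   0   0   0   0   0   0   0   0]
0.004 0.01 120 ((577.81982421875, -229.97918701171875), (191.13531494140625, 81.46186828613281), 11.029060363769531)
0.01 0.02 437 ((577.3472900390625, -228.564697265625), (191.30995178222656, 82.44026184082031), 11.070268630981445)
0.04 0.06 129 ((580.055419921875, -229.34555053710938), (179.78919982910156, 50.16547393798828), 12.845335006713867)
vee top 188 ((438.785888671875, -115.99960327148438), (33.26817321777344, 330.58636474609375), 25.67563819885254) 0.10135180220045414
```

```bash
python3 - <<'E'
from h import *
o=np.array([.5942,-.2260]);a=np.radians(10.9)
ax=np.array([np.cos(a),np.sin(a)]);ay=np.array([-ax[1],ax[0]])
for n in("scene","top"):
    A=np.load(n+"_A.npy");B=np.load(n+"_B.npy")
    f=lambda Q:np.c_[(Q[:,:2]-o)@ax,(Q[:,:2]-o)@ay,Q[:,2]]*1000
    A,B=f(A),f(B)
    A=A[(abs(A[:,0]+20)<120)&(abs(A[:,1])<60)]
    F=B[(B[:,2]>5)&(B[:,2]<18)]
    nf=F[F[:,0]<-78]; ff=F[F[:,0]>15]
    for nm,q in(("near",nf),("far",ff)):
        print(n,nm,len(q),"x",np.percentile(q[:,0],[1,50,99]).round(1),"y",np.percentile(q[:,1],[0,2,98,100]).round(1))
        print("   angled edges: near-side y extremes per y", [ (round(float(q[(q[:,1]>y)&(q[:,1]<y+14),0].min()),1)) for y in(-40,-25,10,25) if ((q[:,1]>y)&(q[:,1]<y+14)).any()])
    v=A[(A[:,2]>60)&(A[:,0]<-60)]; print("vee",np.percentile(v,[1,50,99],axis=0).round(1).tolist())
    vt=A[(A[:,2]>104)&(A[:,0]<-60)]; print("veetop",len(vt),np.percentile(vt,[1,50,99],axis=0).round(1).tolist())
    L=A[(A[:,0]>-50)&(A[:,0]<40)&(A[:,2]>20)]; 
    for x in range(-50,60,8):
        k=A[(A[:,0]>=x)&(A[:,0]<x+8)&(abs(A[:,1])<30)&(A[:,2]>25)]
        if len(k)>5: print(x,len(k),"z",np.percentile(k[:,2],[5,50,95]).round(),"y",np.percentile(k[:,1],[2,50,98]).round(1))
    print("max z blue >0",B[B[:,0]>0][:,2].max())
E
```

```text
scene near 377 x [-113.6 -105.7  -82. ] y [-42.  -41.   39.   40.4]
   angled edges: near-side y extremes per y [-114.2, -113.6, -113.6, -113.3]
scene far 289 x [17.5 42.  75.3] y [-42.4 -41.8  40.   40.7]
   angled edges: near-side y extremes per y [17.5, 17.4, 17.7, 16.4]
vee [[-107.9, -22.5, 61.1], [-105.5, -1.3, 94.3], [-85.1, 20.7, 109.4]]
veetop 87 [[-107.3, -22.6, 104.2], [-96.8, -13.6, 106.9], [-85.2, 21.1, 109.9]]
-50 63 z [47. 50. 53.] y [-20.1  -1.8  17.9]
-42 66 z [43. 51. 53.] y [-21.7  -0.9  20.3]
-34 60 z [45. 50. 53.] y [-21.9  -1.8  19.5]
-26 64 z [46. 51. 53.] y [-22.   -0.5  19.4]
-18 63 z [45. 50. 52.] y [-21.5  -0.3  19.4]
-10 24 z [44. 49. 51.] y [-22.3  -4.1  18.6]
-2 38 z [40. 42. 44.] y [-17.   -2.7  13. ]
6 41 z [40. 42. 44.] y [-15.7  -1.1  12.3]
14 73 z [29. 41. 49.] y [-24.   -1.3  22.3]
22 90 z [32. 43. 52.] y [-26.2  -1.1  23.5]
30 79 z [39. 46. 51.] y [-28.2  -2.9  25.2]
38 147 z [48. 61. 71.] y [-25.5  -0.3  23. ]
46 49 z [43. 69. 72.] y [-24.5  -0.9  21.9]
54 23 z [27. 31. 35.] y [-12.7  -3.1  10.1]
max z blue >0 72.2951487958563
top near 153 x [-112
[... 349 characters left out ...]
04.7], [-95.9, 13.4, 107.4], [-85.8, 23.3, 112.0]]
-50 34 z [46. 51. 56.] y [-18.    0.9  19.5]
-42 50 z [44. 51. 54.] y [-17.7   3.3  22. ]
-34 53 z [43. 50. 54.] y [-20.6   3.1  22.5]
-26 53 z [41. 50. 55.] y [-18.6   5.5  23.1]
-18 56 z [40. 50. 54.] y [-18.7   4.8  22.9]
-10 48 z [38. 46. 51.] y [-21.4   3.4  22.4]
-2 36 z [35. 40. 47.] y [-15.    0.8  17.8]
6 34 z [36. 42. 46.] y [-12.5   3.   15.7]
14 39 z [38. 42. 47.] y [-15.5   0.4  15.4]
22 71 z [32. 43. 53.] y [-22.3   3.   25.4]
30 60 z [36. 46. 50.] y [-22.1   3.   28. ]
38 79 z [38. 50. 73.] y [-23.1   0.1  25.8]
46 62 z [39. 68. 74.] y [-22.7   4.5  25.7]
54 20 z [29. 42. 50.] y [-9.8  1.1 11.9]
max z blue >0 75.70399256036997
```

View pics/bird_scene.png

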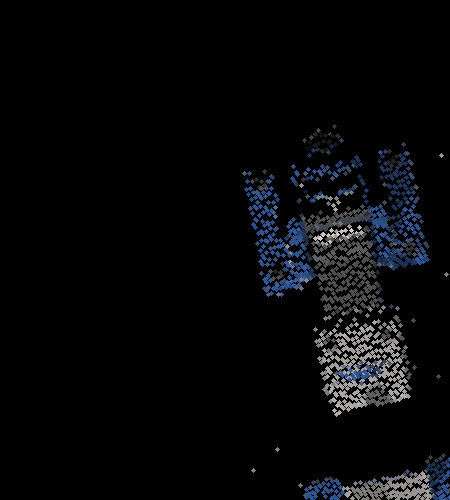

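The two views agree on the rest to about 1 mm: origin (0.594, -0.226), yaw 10.9°, with the leg folded along the rail. Next are the bar and any obstacles.

```bash
python3 - <<'E'
from h import *
from scipy.optimize import least_squares
for n,box in dict(scene=(235,310,155,245),top=(255,292,165,240)).items():
    s=load(n+"0.npz"); P=cloud(s); hsv=cv2.cvtColor(s["frame"],cv2.COLOR_RGB2HSV)
    m=np.zeros(P.shape[:2],bool); m[box[2]:box[3],box[0]:box[1]]=1
    red=((hsv[...,0]<8)|(hsv[...,0]>172))&(hsv[...,1]>120)
    g=m&(((hsv[...,1]<60)&(hsv[...,2]>60))|red)&(P[...,2]>.02)&(P[...,2]<.2)
    # keep largest component
    k,l,st,_=cv2.connectedComponentsWithStats(g.astype(np.uint8)); g=l==1+np.argmax(st[1:,4])
    Q=P[g]; print(n,len(Q),Q.min(0).round(3),Q.max(0).round(3))
    # cylinder fit: radius fixed 14mm
    def res(v):
        c=np.array([v[0],v[1],v[2]]);d=np.array([np.cos(v[3])*np.cos(v[4]),np.sin(v[3])*np.cos(v[4]),np.sin(v[4])])
        w=Q-c; return np.linalg.norm(np.cross(w,d),axis=1)-.014
    b=None
    for y0 in(-.03,-.01,.01,.03):
        f=least_squares(lambda v:res([.6,*v]),[y0,.08,0,.6],loss="soft_l1",f_scale=.002)
        if b is None or f.cost<b.cost:b=f
    v=b.x; c=np.array([.6,v[0],v[1]]);d=np.array([np.cos(v[2])*np.cos(v[3]),np.sin(v[2])*np.cos(v[3]),np.sin(v[3])])
    r_=res([.6,*v]); t=((Q-c)@d)[abs(r_)<.004]
    print("yaw,pitch",np.degrees(v[2:]).round(2),"rms",np.sqrt(np.mean(r_**2)),"ends",np.percentile(t,[0,1,99,100]).round(4))
    for tt in(np.percentile(t,.5),np.percentile(t,99.5),(np.percentile(t,.5)+np.percentile(t,99.5))/2): print("  pt",(c+d*tt).round(4))
P=cloud(load("scene0.npz"));T=cloud(load("top0.npz"))
for n,C in(("s",P),("t",T)):
    q=C.reshape(-1,3)
    for nm,(x0,x1,y0,y1) in dict(ahead_rest=(.68,.95,-.36,-.1),bottle=(.63,.8,0,.11),right=(.4,.75,-.45,-.3),left=(.4,.8,.1,.3)).items():
        k=q[(q[:,0]>x0)&(q[:,0]<x1)&(q[:,1]>y0)&(q[:,1]<y1)&(q[:,2]>.03)&(q[:,2]<.5)]
        if len(k):print(n,nm,len(k),k.min(0).round(3),k.max(0).round(3))
    k=q[(q[:,0]>.66)&(q[:,0]<.8)&(q[:,1]>-.36)&(q[:,1]<-.1)&(q[:,2]>.05)];print(len(k),k.min(0) if len(k) else'')
E
```

```text
scene 1266 [0.641 0.119 0.02 ] [0.835 0.162 0.14 ]
yaw,pitch [ -5.73 -17.05] rms 0.016050447369723223 ends [0.047  0.0493 0.232  0.2447]
  pt [0.6463 0.1517 0.0678]
  pt [0.8244 0.1339 0.0129]
  pt [0.7353 0.1428 0.0403]
top 714 [0.552 0.011 0.03 ] [0.715 0.041 0.146]
yaw,pitch [-0.14 34.9 ] rms 0.005222712405504445 ends [-0.0488 -0.0456  0.1325  0.1337]
  pt [0.5613 0.0256 0.0316]
  pt [0.7089 0.0253 0.1346]
  pt [0.6351 0.0254 0.0831]
s ahead_rest 6555 [ 0.681 -0.329  0.03 ] [ 0.937 -0.122  0.245]
s bottle 932 [0.63  0.002 0.03 ] [0.8   0.06  0.146]
s right 11333 [ 0.436 -0.45   0.031] [ 0.75  -0.311  0.5  ]
s left 23995 [0.423 0.119 0.03 ] [0.8   0.3   0.493]
235 [ 0.66323929 -0.30281557  0.05002599]
t ahead_rest 5311 [ 0.681 -0.332  0.03 ] [ 0.936 -0.12   0.249]
t bottle 603 [0.63  0.004 0.03 ] [0.8   0.061 0.148]
t right 10164 [ 0.436 -0.45   0.03 ] [ 0.75  -0.309  0.5  ]
t left 12110 [0.427 0.122 0.03 ] [0.8 0.3 0.5]
123 [ 0.66033219 -0.3023323   0.05029829]
```

```bash
python3 - <<'E'
from h import *
from scipy.optimize import least_squares
for n in("scene","top"):
    s=load(n+"0.npz"); P=cloud(s); hsv=cv2.cvtColor(s["frame"],cv2.COLOR_RGB2HSV)
    red=((hsv[...,0]<8)|(hsv[...,0]>172))&(hsv[...,1]>120)
    g=(((hsv[...,1]<60)&(hsv[...,2]>60))|red)&(P[...,2]>.025)&(P[...,0]>.5)&(P[...,0]<.73)&(abs(P[...,1]-.025)<.025)
    g&=abs(P[...,2]-(.0831+(P[...,0]-.6351)*.70))<.03
    Q=P[g]
    def res(v):
        c=np.array([.635,v[0],v[1]]);d=np.array([np.cos(v[2])*np.cos(v[3]),np.sin(v[2])*np.cos(v[3]),np.sin(v[3])])
        return np.linalg.norm(np.cross(Q-c,d),axis=1)-.014
    v=least_squares(res,[.0254,.083,0,.61],loss="soft_l1",f_scale=.001).x
    c=np.array([.635,v[0],v[1]]);d=np.array([np.cos(v[2])*np.cos(v[3]),np.sin(v[2])*np.cos(v[3]),np.sin(v[3])])
    r_=res(v); t=((Q-c)@d)[abs(r_)<.003]
    print(n,len(Q),"yaw,pitch",np.degrees(v[2:]).round(2),"med",np.median(abs(r_)),"ends",np.percentile(t,[0,.5,99.5,100]).round(4))
    print("  mid",(c+d*(t.min()+t.max())/2).round(4),"lo",(c+d*t.min()).round(4),"hi",(c+d*t.max()).round(4))
    q=P.reshape(-1,3)
    print("height map, rows x .85->.40, cols y .15->-.40 (cm)")
    for x in np.arange(.85,.38,-.04):
        print("%.2f"%x,[int(100*k[:,2].max()) if len(k:=q[(abs(q[:,0]-x)<.02)&(abs(q[:,1]-y)<.025)]) else -1 for y in np.arange(.2,-.41,-.05)])
E
```

```text
scene 859 yaw,pitch [ 0.28 35.12] med 0.0007762465617614581 ends [-0.0912 -0.0902  0.0866  0.0881]
  mid [0.6337 0.0247 0.0826] lo [0.5604 0.0244 0.031 ] hi [0.7071 0.0251 0.1342]
height map, rows x .85->.40, cols y .15->-.40 (cm)
0.85 [-1, 44, 3, 8, 0, 13, 0, 10, 21, 24, 24, 15, 15]
0.81 [-1, 46, 3, 16, 10, 1, 1, 7, 7, 13, 17, 15, 15]
0.77 [-1, 47, 3, 8, 0, 1, 1, 0, 0, 0, 0, 0, 16]
0.73 [-1, 48, 3, 0, 0, 0, 0, 0, 0, 0, 0, 0, 43]
0.69 [49, 49, 3, 14, 14, 0, 0, 0, 4, 1, 0, 0, 44]
0.65 [19, 19, 0, 12, 12, 0, 0, 1, 7, 7, 0, 0, 46]
0.61 [21, 19, 0, 9, 9, 0, 0, 0, 6, 5, 48, 49, 51]
0.57 [45, 20, 20, 7, 7, 0, 0, 0, 5, 5, 49, 49, 48]
0.53 [45, 19, 0, 3, 4, 0, 0, 0, 5, 10, 48, 49, 48]
0.49 [22, 19, 0, 0, 0, 0, 0, 0, 10, 11, 1, 2, 2]
0.45 [19, 0, 0, 0, 0, 0, 0, 0, 0, 0, 0, 1, 2]
0.41 [2, 0, 0, 0, 0, 2, 2, 1, 0, 0, 0, 0, 0]
top 706 yaw,pitch [-0.13 34.95] med 0.0013708891286256172 ends [-0.0915 -0.09    0.0901  0.091 ]
  mid [0.6348 0.0255 0.0829] lo [0.56   0.0256 0.0307] hi [0.7096 0.0253 0.1352]
height map, rows x .85->.40, cols y .15->-.40 (cm)
0.85 [-1, 62, 3, 9, 0, 13, 0, 12, 21, 24, 24, 24, 16]
0.81 [-1, 71, 3, 16, 10, 2, 2, 7, 8, 13, 23, 0, 16]
0.77 [-1, 77, 3, 5, 0, 1, 1, 0, 0, 0, 0, 0, 16]
0.73 [80, 80, 3, 13, 12, 0, 0, 0, 0, 0, 0, 0, 43]
0.69 [76, 75, 3, 14, 14, 0, 0, 0, 4, 1, 0, 0, 44]
0.65 [61, 19, 0, 12, 12, 0, 0, 1, 7, 7, 0, 0, 47]
0.61 [21, 19, 0, 10, 9, 0, 0, 0, 5, 5, 48, 48, 54]
0.57 [45, 20, 0, 6, 6, 0, 0, 1, 5, 5, 49, 49, 48]
0.53 [45, 19, 0, 4, 4, 0, 0, 0, 5, 11, 49, 49, 48]
0.49 [22, 18, 0, 0, 0, 0, 0, 0, 11, 11, 1, 2, 2]
0.45 [19, 0, 0, 0, 0, 0, 0, 0, 0, 0, 0, 1, 2]
0.41 [2, 0, 0, 0, 0, 2, 2, 1, 1, 0, 0, 0, 0]
```

```bash
python3 - <<'E'
from h import *
for n in("scene","top"):
    s=load(n+"0.npz"); q=cloud(s).reshape(-1,3)
    k=q[(q[:,0]>.4)&(q[:,0]<.75)&(q[:,1]>.06)&(q[:,1]<.25)&(q[:,2]>.05)]
    print(n,"left: x-bin: min y, z of it, by z band")
    for x in np.arange(.42,.76,.03):
        b=k[abs(k[:,0]-x)<.015]
        print("%.2f"%x,[(lo,round(float(e[:,1].min()),3),len(e)) for lo,hi in((.05,.13),(.13,.18),(.18,.25),(.25,.4),(.4,.9)) if len(e:=b[(b[:,2]>lo)&(b[:,2]<hi)])])
    k=q[(q[:,0]>.4)&(q[:,0]<.75)&(q[:,1]<-.28)&(q[:,1]>-.45)&(q[:,2]>.05)]
    print("right")
    for x in np.arange(.45,.76,.03):
        b=k[abs(k[:,0]-x)<.015]
        print("%.2f"%x,[(lo,round(float(e[:,1].max()),3),round(float(e[:,2].min()),3),len(e)) for lo,hi in((.05,.2),(.2,.3),(.3,.4),(.4,.9)) if len(e:=b[(b[:,2]>lo)&(b[:,2]<hi)])])
s=load("top0.npz");c=s["frame"][140:300,90:300,::-1];cv2.imwrite("pics/leftcrop.png",cv2.resize(c,None,fx=3.5,fy=3.5,interpolation=cv2.INTER_CUBIC))
E
```

```text
scene left: x-bin: min y, z of it, by z band
0.42 []
0.45 [(0.05, 0.199, 359), (0.13, 0.197, 252), (0.18, 0.201, 93)]
0.48 [(0.05, 0.179, 375), (0.13, 0.177, 273), (0.18, 0.178, 438)]
0.51 [(0.05, 0.157, 344), (0.13, 0.158, 257), (0.18, 0.157, 710), (0.25, 0.212, 950), (0.4, 0.216, 500)]
0.54 [(0.05, 0.156, 228), (0.13, 0.155, 166), (0.18, 0.157, 539), (0.25, 0.206, 914), (0.4, 0.209, 970)]
0.57 [(0.05, 0.156, 205), (0.13, 0.155, 146), (0.18, 0.123, 403), (0.25, 0.208, 368), (0.4, 0.21, 269)]
0.60 [(0.05, 0.156, 186), (0.13, 0.156, 110), (0.18, 0.156, 322)]
0.63 [(0.05, 0.155, 189), (0.13, 0.156, 134), (0.18, 0.156, 340)]
0.66 [(0.05, 0.155, 179), (0.13, 0.155, 126), (0.18, 0.157, 333)]
0.69 [(0.05, 0.155, 175), (0.13, 0.155, 124), (0.18, 0.156, 835), (0.25, 0.161, 1869), (0.4, 0.16, 1448)]
0.72 [(0.05, 0.155, 160), (0.13, 0.156, 114), (0.18, 0.155, 210), (0.25, 0.159, 555), (0.4, 0.158, 447)]
0.75 [(0.05, 0.157, 77), (0.13, 0.157, 57), (0.18, 0.156, 96), (0.25, 0.16, 254), (0.4, 0.159, 166)]
right
0.45 [(0.05, -0.439, 0.051, 389)]
0.48 [(0.05, -0.439, 0.051, 280), (0.4, -0.445, 0.40
[... 1918 characters left out ...]
 -0.439, 0.051, 301), (0.4, -0.437, 0.403, 427)]
0.54 [(0.05, -0.438, 0.05, 311), (0.4, -0.309, 0.4, 1744)]
0.57 [(0.05, -0.437, 0.05, 274), (0.4, -0.309, 0.415, 1694)]
0.60 [(0.05, -0.437, 0.054, 45), (0.4, -0.31, 0.401, 1145)]
0.63 [(0.05, -0.437, 0.054, 1), (0.4, -0.326, 0.403, 750)]
0.66 [(0.05, -0.438, 0.053, 1), (0.3, -0.444, 0.397, 1), (0.4, -0.404, 0.401, 807)]
0.69 [(0.05, -0.436, 0.05, 131), (0.2, -0.438, 0.2, 202), (0.3, -0.44, 0.3, 150), (0.4, -0.412, 0.4, 816)]
0.72 [(0.05, -0.41, 0.052, 362), (0.2, -0.438, 0.201, 232), (0.3, -0.441, 0.3, 256), (0.4, -0.421, 0.401, 806)]
0.75 [(0.05, -0.41, 0.051, 243), (0.2, -0.438, 0.201, 122), (0.3, -0.441, 0.3, 149), (0.4, -0.427, 0.4, 364)]
```

View pics/leftcrop.png

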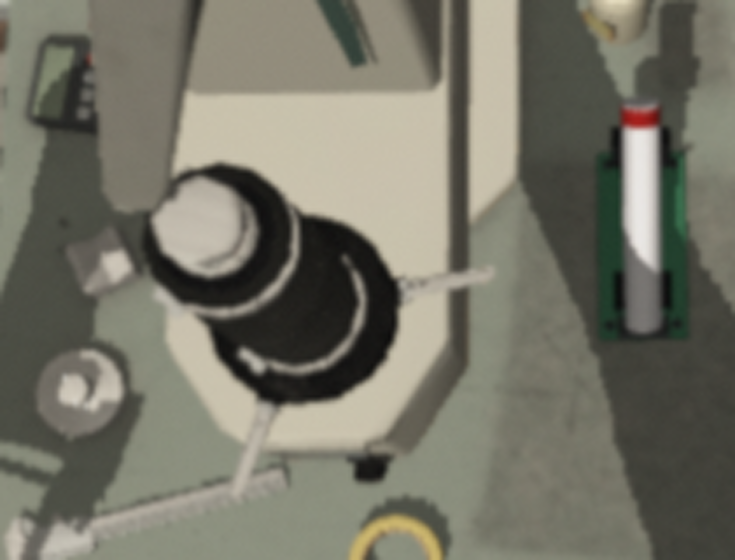

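```bash
python3 - <<'E'
from h import *
for n in("scene","top"):
    q=cloud(load(n+"0.npz")).reshape(-1,3)
    for y in np.arange(.1,.65,.05):
        b=q[(abs(q[:,1]-y)<.025)&(q[:,2]>.06)&(q[:,0]>-.3)]
        print(n,"%.2f"%y,[(lo,round(float(e[:,0].min()),3),len(e)) for lo,hi in((.06,.25),(.25,.5),(.5,.9)) if len(e:=b[(b[:,2]>lo)&(b[:,2]<hi)])])
E
```

```text
scene 0.10 [(0.06, 0.566, 943), (0.25, 1.053, 878)]
scene 0.15 [(0.06, 0.496, 7650), (0.25, 0.696, 7220)]
scene 0.20 [(0.06, 0.441, 3671), (0.25, 0.513, 4076)]
scene 0.25 [(0.06, 0.442, 1984), (0.25, 0.502, 4263)]
scene 0.30 [(0.06, 0.423, 963), (0.25, 0.507, 1476)]
scene 0.35 [(0.06, 0.502, 126), (0.25, 0.697, 166)]
scene 0.40 []
scene 0.45 []
scene 0.50 []
scene 0.55 []
scene 0.60 []
top 0.10 [(0.06, 0.871, 828), (0.25, 1.056, 327)]
top 0.15 [(0.06, 0.501, 2872), (0.25, 0.699, 2722), (0.5, 0.683, 3776)]
top 0.20 [(0.06, 0.443, 2458), (0.25, 0.514, 1716), (0.5, 0.656, 4557)]
top 0.25 [(0.06, 0.444, 1578), (0.25, 0.505, 2280), (0.5, 0.529, 6718)]
top 0.30 [(0.06, 0.427, 1159), (0.25, 0.511, 361), (0.5, 0.645, 3947)]
top 0.35 [(0.06, 0.503, 259), (0.25, 0.7, 42), (0.5, 0.683, 906)]
top 0.40 []
top 0.45 []
top 0.50 [(0.25, 0.162, 577)]
top 0.55 [(0.25, 0.17, 269)]
top 0.60 [(0.06, 1.057, 4), (0.25, 1.056, 91)]
```

Request:
{"api": "play_rows", "payload": {
  "targets": [
    {"dx": 0, "dy": -0.03, "dz": 0, "yaw": 0, "jaw": 0},
    {"dx": 0, "dy": -0.045, "dz": 0, "yaw": 0, "jaw": 0},
    {"dx": 0, "dy": -0.045, "dz": 0, "yaw": 0, "jaw": 0},
    {"dx": 0, "dy": -0.045, "dz": 0, "yaw": 0, "jaw": 0},
    {"dx": 0, "dy": -0.03, "dz": 0, "yaw": 0, "jaw": 0}
  ]
}}

```text
clock: 0.6
tool_pos: [0.14, 0.4015, 0.2352]
eef_rot: [0.168, 0.986, -0.0, -0.001]
contact_force: [0.2, 0.3, -0.8]
opening: 0.999
```

Request:
{"api": "play_rows", "payload": {
  "targets": [
    {"dx": -0.03, "dy": -0.01, "dz": -0.006, "yaw": 0, "jaw": 0},
    {"dx": -0.042, "dy": -0.0145, "dz": -0.006, "yaw": 0, "jaw": 0},
    {"dx": -0.042, "dy": -0.0145, "dz": -0.006, "yaw": 0, "jaw": 0},
    {"dx": -0.042, "dy": -0.02, "dz": -0.006, "yaw": 0, "jaw": 0},
    {"dx": -0.036, "dy": -0.027, "dz": -0.006, "yaw": 0, "jaw": 0}
  ]
}}

```text
clock: 1.1
tool_pos: [0.2924, 0.2532, 0.2654]
eef_rot: [0.159, 0.987, -0.002, -0.002]
contact_force: [0.9, 0.6, 0.6]
opening: 1.001
```

Request:
{"api": "play_rows", "payload": {
  "targets": [
    {"dx": -0.036, "dy": -0.027, "dz": 0, "yaw": 0, "jaw": 0},
    {"dx": -0.036, "dy": -0.027, "dz": 0, "yaw": 0, "jaw": 0},
    {"dx": -0.036, "dy": -0.027, "dz": 0, "yaw": 0, "jaw": 0},
    {"dx": -0.03, "dy": -0.037, "dz": 0, "yaw": 0, "jaw": 0},
    {"dx": -0.025, "dy": -0.04, "dz": 0, "yaw": 0, "jaw": 0}
  ]
}}

```text
clock: 1.6
tool_pos: [0.4038, 0.0449, 0.2661]
eef_rot: [0.158, 0.987, 0.0, 0.0]
contact_force: [1.2, 0.1, -0.0]
opening: 1.002
```

Request:
{"api": "play_rows", "payload": {
  "targets": [
    {"dx": 0, "dy": -0.04, "dz": 0, "yaw": -0.125, "jaw": 0},
    {"dx": 0, "dy": -0.04, "dz": 0, "yaw": -0.13, "jaw": 0},
    {"dx": 0, "dy": -0.04, "dz": 0, "yaw": -0.13, "jaw": 0},
    {"dx": 0, "dy": -0.04, "dz": 0, "yaw": -0.13, "jaw": 0},
    {"dx": 0, "dy": -0.03, "dz": 0, "yaw": 0, "jaw": 0}
  ]
}}

```text
clock: 2.1
tool_pos: [0.3893, -0.1519, 0.2653]
eef_rot: [-0.107, 0.994, 0.0, -0.0]
contact_force: [-0.2, 0.5, -0.0]
opening: 1.001
```

```bash
cat >> h.py <<'E'
O=np.array([.5942,-.2260]);YAW=np.radians(10.9)
AX=np.array([np.cos(YAW),np.sin(YAW)]);AY=np.array([-AX[1],AX[0]])
def rest(p): p=np.asarray(p); return np.r_[(p[:2]-O)@AX,(p[:2]-O)@AY,p[2]]
def world(x,y,z): return np.r_[O+AX*x+AY*y,z]
def delta(st,tgt,ydir):
    """tool shift to bring the GRASP-point to tgt (world), yaw to bring tool y along angle ydir"""
    M=R.from_quat(st["eef_rot"]); d=M.inv().apply(np.asarray(tgt)+[0,0,-.019]-st["tool_pos"])
    ty=M.apply([0,1,0]); a=ydir-np.arctan2(ty[1],ty[0]); a=(a+np.pi/2)%np.pi-np.pi/2
    return d.round(4),round(-a,4)
E
cat > st.py <<'E'
from plant import r
from h import *
import sys
s=r.get_state(); g=s["tool_pos"]+R.from_quat(s["eef_rot"]).apply([0,0,-.019])
print("t",round(s["clock"],2),"grasp world",g.round(4),"rest mm",(rest(g)*1000).round(1),"F",s["contact_force"].round(1),"M",s["moment"].round(2),"op mm",round(s["opening"]*88,1),"z",R.from_quat(s["eef_rot"]).apply([0,0,1]).round(3))
if len(sys.argv)>1:
    v=[float(a) for a in sys.argv[2:5]]; 
    t=world(*v) if sys.argv[1]=="rest" else v
    print("delta,yaw",delta(s,t,YAW+np.pi/2 if sys.argv[1]=="rest" or len(sys.argv)>5 else np.pi/2), "q",s["q"].round(2))
E
python3 st.py rest -.021 0 .2
```

```text
t 2.1 grasp world [ 0.3893 -0.1519  0.2843] rest mm [-187.2  111.5  284.3] F [-0.2  0.5 -0. ] M [ 0.04 -0.03 -0.03] op mm 88.1 z [-0.  0. -1.]
delta,yaw (array([-0.1636, -0.1154,  0.0842]), np.float64(0.0233)) q [ 0.54  0.4  -0.39  2.11  0.24  0.67  1.77]
```

Request:
{"api": "play_rows", "payload": {
  "targets": [
    {"dx": -0.025, "dy": -0.018, "dz": 0, "yaw": 0.023, "jaw": 0},
    {"dx": -0.037, "dy": -0.026, "dz": 0.01, "yaw": 0, "jaw": 0},
    {"dx": -0.037, "dy": -0.026, "dz": 0.02, "yaw": 0, "jaw": 0},
    {"dx": -0.037, "dy": -0.026, "dz": 0.02, "yaw": 0, "jaw": 0},
    {"dx": -0.024, "dy": -0.018, "dz": 0.02, "yaw": 0, "jaw": 0}
  ]
}}

```text
clock: 2.6
tool_pos: [0.5676, -0.2438, 0.194]
eef_rot: [-0.089, 0.996, -0.002, -0.001]
contact_force: [-0.1, 0.4, 0.4]
opening: 0.999
```

```bash
python3 st.py rest -.021 0 .036
```

```text
t 2.6 grasp world [ 0.5676 -0.2437  0.213 ] rest mm [-29.4 -12.3 213. ] F [-0.1  0.4  0.4] M [ 0.03 -0.01 -0.02] op mm 87.9 z [-0.002 -0.004 -1.   ]
delta,yaw (array([-0.0088,  0.0132,  0.177 ]), np.float64(-0.0125)) q [ 0.51  0.74 -0.32  1.63  0.3   0.82  1.81]
```

Request:
{"api": "play_rows", "payload": {
  "targets": [
    {"dx": -0.0088, "dy": 0.0132, "dz": 0.02, "yaw": -0.0125, "jaw": 0},
    {"dx": 0, "dy": 0, "dz": 0.04, "yaw": 0, "jaw": 0},
    {"dx": 0, "dy": 0, "dz": 0.03, "yaw": 0, "jaw": 0},
    {"dx": 0, "dy": 0, "dz": 0.02, "yaw": 0, "jaw": 0},
    {"dx": 0, "dy": 0, "dz": 0, "yaw": 0, "jaw": 0}
  ]
}}

```text
clock: 3.1
tool_pos: [0.5764, -0.2313, 0.0742]
eef_rot: [-0.094, 0.996, -0.001, -0.002]
contact_force: [-1.6, -1.3, 0.4]
opening: 1.0
```

```bash
python3 st.py rest -.021 0 .036; python3 - <<'E'
from plant import r
import cv2
for n in("scene","top"):cv2.imwrite(f"pics/{n}1.png",r.snapshot(n)["frame"][:,:,::-1])
E
```

```text
t 3.1 grasp world [ 0.5765 -0.2312  0.0932] rest mm [-18.4  -1.8  93.2] F [-1.6 -1.3  0.4] M [ 0.04  0.05 -0.07] op mm 88.0 z [-0.004 -0.003 -1.   ]
delta,yaw (array([0.0023, 0.0019, 0.0572]), np.float64(-0.0025)) q [ 0.45  0.91 -0.25  1.69  0.37  0.59  1.73]
```

View pics/scene1.png

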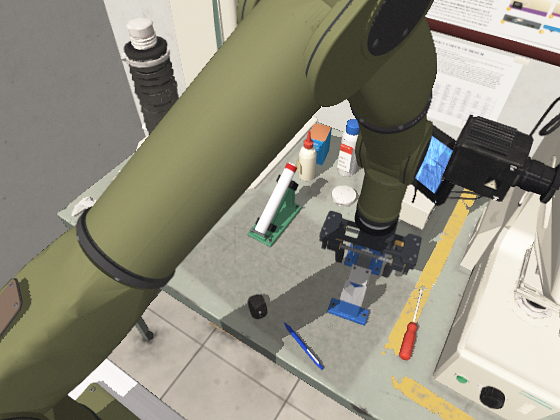

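The gripper at (375,240) is centred over the folded leg, and the arm is clear of the camera prop at (490,155). I'll descend now.

Request:
{"api": "play_rows", "payload": {
  "targets": [
    {"dx": 0.0023, "dy": 0.002, "dz": 0.015, "yaw": 0, "jaw": 0},
    {"dx": 0, "dy": 0, "dz": 0.02, "yaw": 0, "jaw": 0},
    {"dx": 0, "dy": 0, "dz": 0.015, "yaw": 0, "jaw": 0},
    {"dx": 0, "dy": 0, "dz": 0.006, "yaw": 0, "jaw": 0.2},
    {"dx": 0, "dy": 0, "dz": 0, "yaw": 0, "jaw": 0.3}
  ]
}}

```text
clock: 3.7
tool_pos: [0.5819, -0.2325, 0.027]
eef_rot: [-0.093, 0.996, -0.005, 0.007]
contact_force: [-0.2, -0.1, 0.3]
opening: 0.844
```

```bash
python3 st.py rest -.021 0 .036
```

```text
t 3.7 grasp world [ 0.5816 -0.2324  0.046 ] rest mm [-13.5  -3.9  46. ] F [-0.2 -0.1  0.3] M [-0.   -0.02 -0.03] op mm 74.3 z [ 0.015 -0.008 -1.   ]
delta,yaw (array([0.0078, 0.0042, 0.0099]), np.float64(-0.0041)) q [ 0.43  0.98 -0.22  1.7   0.4   0.49  1.7 ]
```

Request:
{"api": "play_rows", "payload": {
  "targets": [
    {"dx": 0.006, "dy": 0.003, "dz": 0.004, "yaw": 0, "jaw": 0.3},
    {"dx": 0.002, "dy": 0.001, "dz": 0.004, "yaw": 0, "jaw": 0.35},
    {"dx": 0, "dy": 0, "dz": 0.002, "yaw": 0, "jaw": 0.35},
    {"dx": 0, "dy": 0, "dz": 0, "yaw": 0, "jaw": 0.4},
    {"dx": 0, "dy": 0, "dz": 0, "yaw": 0, "jaw": 0.4}
  ]
}}

```text
clock: 4.2
tool_pos: [0.5741, -0.2305, 0.0186]
eef_rot: [-0.093, 0.996, -0.005, 0.009]
contact_force: [0.5, -0.0, 0.8]
opening: 0.599
```

```bash
python3 st.py rest -.021 0 .036
```

```text
t 4.2 grasp world [ 0.5738 -0.2304  0.0376] rest mm [-20.9  -0.4  37.6] F [ 0.5 -0.   0.8] M [ 0.02  0.01 -0.02] op mm 52.7 z [ 0.018 -0.009 -1.   ]
delta,yaw (array([0.0004, 0.0007, 0.0016]), np.float64(-0.0045)) q [ 0.42  0.99 -0.2   1.73  0.41  0.45  1.69]
```

Request:
{"api": "play_rows", "payload": {
  "targets": [
    {"dx": 0, "dy": 0, "dz": 0.001, "yaw": -0.004, "jaw": 0.45},
    {"dx": 0, "dy": 0, "dz": 0, "yaw": 0, "jaw": 0.5},
    {"dx": 0, "dy": 0, "dz": 0, "yaw": 0, "jaw": 0.6},
    {"dx": 0, "dy": 0, "dz": 0, "yaw": 0, "jaw": 0.6},
    {"dx": 0, "dy": 0, "dz": 0, "yaw": 0, "jaw": 0.6}
  ],
  "squeeze": 20
}}

```text
clock: 4.7
tool_pos: [0.5745, -0.231, 0.0178]
eef_rot: [-0.095, 0.995, -0.006, 0.009]
contact_force: [0.3, 0.5, -0.8]
opening: 0.498
```

```bash
python3 st.py rest -.021 0 .034; python3 - <<'E'
import numpy as np
for d in range(0,100,10):
    t=np.radians(d);print(d,"x %.1f z %.1f"%(35-56*np.cos(t),34+56*np.sin(t)))
E
```

```text
t 4.7 grasp world [ 0.5741 -0.2308  0.0367] rest mm [-20.6  -0.9  36.7] F [ 0.3  0.5 -0.8] M [0.08 0.05 0.03] op mm 43.8 z [ 0.019 -0.01  -1.   ]
delta,yaw (array([0.0008, 0.0012, 0.0027]), np.float64(-0.0004)) q [ 0.42  0.99 -0.2   1.73  0.41  0.45  1.7 ]
0 x -21.0 z 34.0
10 x -20.1 z 43.7
20 x -17.6 z 53.2
30 x -13.5 z 62.0
40 x -7.9 z 70.0
50 x -1.0 z 76.9
60 x 7.0 z 82.5
70 x 15.8 z 86.6
80 x 25.3 z 89.1
90 x 35.0 z 90.0
```

Request:
{"api": "play_rows", "payload": {
  "targets": [
    {"dx": -0.0007, "dy": 0.0005, "dz": -0.0062, "yaw": 0, "jaw": 0.6},
    {"dx": -0.0014, "dy": 0, "dz": -0.0061, "yaw": 0, "jaw": 0.6},
    {"dx": -0.002, "dy": 0, "dz": -0.0058, "yaw": 0, "jaw": 0.6},
    {"dx": -0.0027, "dy": 0, "dz": -0.0057, "yaw": 0, "jaw": 0.6},
    {"dx": -0.0033, "dy": 0, "dz": -0.0052, "yaw": 0, "jaw": 0.6}
  ]
}}

```text
clock: 5.2
tool_pos: [0.5802, -0.2298, 0.0468]
eef_rot: [-0.094, 0.996, -0.006, 0.004]
contact_force: [-1.1, -1.6, -4.7]
opening: 0.497
```

```bash
python3 st.py rest -.0106 0 .0659
```

```text
t 5.2 grasp world [ 0.58   -0.2296  0.0658] rest mm [-14.6  -0.8  65.8] F [-1.1 -1.6 -4.7] M [-0.21  0.49  0.06] op mm 43.7 z [ 0.01  -0.011 -1.   ]
delta,yaw (array([-0.0039,  0.0011, -0.0001]), np.float64(-0.0018)) q [ 0.43  0.95 -0.23  1.7   0.39  0.52  1.71]
```

Request:
{"api": "play_rows", "payload": {
  "targets": [
    {"dx": -0.0065, "dy": 0.001, "dz": -0.0042, "yaw": 0, "jaw": 0.6},
    {"dx": -0.0058, "dy": 0, "dz": -0.0046, "yaw": 0, "jaw": 0.6},
    {"dx": -0.006, "dy": 0, "dz": -0.004, "yaw": 0, "jaw": 0.6},
    {"dx": -0.006, "dy": 0, "dz": -0.0032, "yaw": 0, "jaw": 0.6},
    {"dx": -0.0055, "dy": 0, "dz": -0.0023, "yaw": 0, "jaw": 0.6}
  ]
}}

```text
clock: 5.7
tool_pos: [0.5952, -0.2269, 0.0648]
eef_rot: [-0.093, 0.996, -0.007, -0.012]
contact_force: [-7.2, -3.0, -6.2]
opening: 0.497
```

```bash
python3 st.py rest .0113 0 .0848
```

```text
t 5.7 grasp world [ 0.5957 -0.2266  0.0838] rest mm [ 1.3 -0.9 83.8] F [-7.2 -3.  -6.2] M [-0.46  1.62  0.1 ] op mm 43.7 z [-0.023 -0.016 -1.   ]
delta,yaw (array([-0.0104,  0.0011, -0.0013]), np.float64(-0.0047)) q [ 0.41  0.94 -0.24  1.63  0.37  0.64  1.72]
```

Request:
{"api": "play_rows", "payload": {
  "targets": [
    {"dx": -0.009, "dy": 0.001, "dz": -0.004, "yaw": 0, "jaw": 0.6},
    {"dx": -0.009, "dy": 0, "dz": -0.003, "yaw": 0, "jaw": 0.6},
    {"dx": -0.009, "dy": 0, "dz": -0.0022, "yaw": 0, "jaw": 0.6},
    {"dx": -0.009, "dy": 0, "dz": -0.0015, "yaw": 0, "jaw": 0.6},
    {"dx": -0.008, "dy": 0, "dz": -0.0008, "yaw": 0, "jaw": 0.6}
  ]
}}

```text
clock: 6.2
tool_pos: [0.5991, -0.2261, 0.0674]
eef_rot: [-0.089, 0.994, -0.007, -0.056]
contact_force: [-14.8, -1.9, 7.3]
opening: 0.501
```

```bash
python3 st.py rest .035 0 .092
```

```text
t 6.2 grasp world [ 0.6012 -0.2257  0.0863] rest mm [ 7.  -1.  86.3] F [-14.8  -1.9   7.3] M [-0.29  3.06  0.12] op mm 44.1 z [-0.11  -0.023 -0.994]
delta,yaw (array([-0.0293,  0.0013, -0.009 ]), np.float64(-0.011)) q [ 0.38  0.97 -0.24  1.53  0.35  0.79  1.73]
```

```bash
python3 - <<'E'
from plant import r
import cv2
s=r.snapshot("scene");cv2.imwrite("pics/s2.png",cv2.resize(s["frame"][180:340,280:440,::-1],None,fx=3.7,fy=3.7,interpolation=cv2.INTER_CUBIC))
s=r.snapshot("top");cv2.imwrite("pics/t2.png",cv2.resize(s["frame"][150:290,310:450,::-1],None,fx=4,fy=4,interpolation=cv2.INTER_CUBIC))
E
python3 st.py
```

```text
t 6.3 grasp world [ 0.6013 -0.2257  0.0862] rest mm [ 7.  -1.  86.2] F [-16.1  -1.2   6.3] M [-0.25  3.2   0.1 ] op mm 44.1 z [-0.11  -0.023 -0.994]
```

View pics/s2.png

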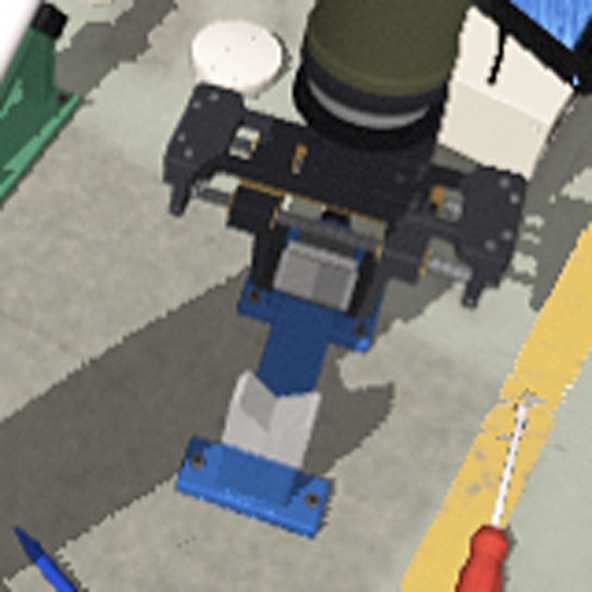

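View pics/t2.png

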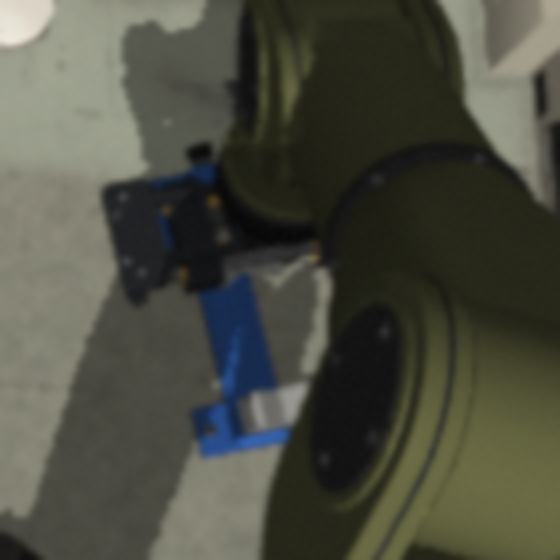

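The leg's head sits between the fingers at (315,270) in the crop, at about 62°, and the hand is dragging and tilting. I'll ease the grip and push more upwards, along the arc.

Request:
{"api": "play_rows", "payload": {
  "targets": [
    {"dx": -0.008, "dy": 0.001, "dz": -0.011, "yaw": 0, "jaw": 0.6},
    {"dx": -0.011, "dy": 0, "dz": -0.009, "yaw": 0, "jaw": 0.6},
    {"dx": -0.012, "dy": 0, "dz": -0.008, "yaw": 0, "jaw": 0.6},
    {"dx": -0.012, "dy": 0, "dz": -0.006, "yaw": 0, "jaw": 0.6},
    {"dx": -0.012, "dy": 0, "dz": -0.004, "yaw": 0, "jaw": 0.6}
  ],
  "squeeze": 14
}}

```text
clock: 6.8
tool_pos: [0.6363, -0.2191, 0.0885]
eef_rot: [-0.089, 0.993, -0.006, -0.081]
contact_force: [-21.2, -3.5, 0.4]
opening: 0.498
```

```bash
python3 st.py rest .035 0 .092
```

```text
t 6.8 grasp world [ 0.6393 -0.2186  0.1073] rest mm [ 45.7  -1.2 107.3] F [-21.2  -3.5   0.4] M [-0.56  4.08  0.04] op mm 43.8 z [-0.16  -0.027 -0.987]
delta,yaw (array([0.005 , 0.001 , 0.0166]), np.float64(-0.0117)) q [ 0.35  1.   -0.24  1.35  0.32  0.99  1.75]
```

Request:
{"api": "play_rows", "payload": {
  "targets": [
    {"dx": 0.003, "dy": 0, "dz": 0, "yaw": 0, "jaw": 0.6},
    {"dx": 0, "dy": 0, "dz": 0, "yaw": 0, "jaw": 0.4},
    {"dx": 0, "dy": 0, "dz": 0, "yaw": 0, "jaw": 0.3},
    {"dx": 0, "dy": 0, "dz": 0, "yaw": 0, "jaw": 0.2},
    {"dx": 0, "dy": 0, "dz": 0, "yaw": 0, "jaw": 0.1}
  ]
}}

```text
clock: 7.3
tool_pos: [0.6393, -0.2163, 0.0919]
eef_rot: [-0.09, 0.993, -0.005, -0.075]
contact_force: [-0.4, 0.0, 0.7]
opening: 0.838
```

```bash
python3 st.py rest .035 0 .3;python3 - <<'E'
from plant import r
import cv2
s=r.snapshot("scene");cv2.imwrite("pics/s3.png",cv2.resize(s["frame"][180:340,280:440,::-1],None,fx=3.7,fy=3.7,interpolation=cv2.INTER_CUBIC))
E
```

```text
t 7.3 grasp world [ 0.6421 -0.2158  0.1106] rest mm [ 49.    0.9 110.6] F [-0.4  0.   0.7] M [ 0.02 -0.1  -0.01] op mm 73.8 z [-0.148 -0.024 -0.989]
delta,yaw (array([ 0.0393, -0.0005, -0.1853]), np.float64(-0.0092)) q [ 0.35  1.   -0.25  1.35  0.32  0.98  1.75]
```

View pics/s3.png

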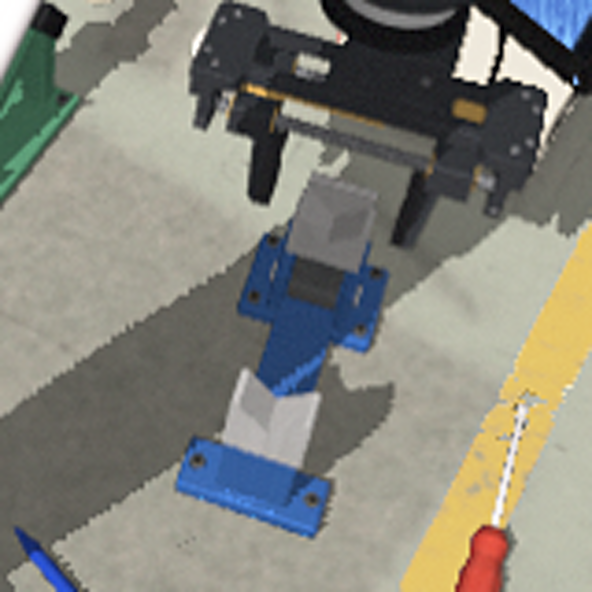

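The leg stands by itself: its vee head is at (333,215) in the crop, with the fingers open and clear. The hand has picked up an 8.5° lean, so I'll lift off, check the leg, and use the rigid fixed vee block to straighten the hand.

Request:
{"api": "play_rows", "payload": {
  "targets": [
    {"dx": 0.002, "dy": 0, "dz": -0.02, "yaw": 0, "jaw": 0},
    {"dx": 0.006, "dy": 0, "dz": -0.04, "yaw": 0, "jaw": 0},
    {"dx": 0.007, "dy": 0, "dz": -0.04, "yaw": 0, "jaw": 0},
    {"dx": 0.02, "dy": 0, "dz": -0.02, "yaw": 0, "jaw": 0},
    {"dx": 0.03, "dy": 0, "dz": 0, "yaw": 0, "jaw": 0}
  ]
}}

```text
clock: 7.85
tool_pos: [0.5969, -0.2213, 0.2238]
eef_rot: [-0.093, 0.993, -0.003, -0.073]
contact_force: [0.2, -0.7, 1.0]
opening: 0.999
```

```bash
sed -i 's/M.inv().apply(np.asarray(tgt)+\[0,0,-.019\]-st\["tool_pos"\])/M.inv().apply(np.asarray(tgt)-st["tool_pos"])+[0,0,.019]/' h.py; python3 st.py rest -.097 0 .16
```

```text
t 7.85 grasp world [ 0.5996 -0.2209  0.2426] rest mm [  6.3   4.  242.6] F [ 0.2 -0.7  1. ] M [ 0.02 -0.16 -0.02] op mm 87.9 z [-0.144 -0.02  -0.989]
delta,yaw (array([ 0.0902, -0.005 ,  0.0967]), np.float64(-0.0042)) q [ 0.4   0.79 -0.28  1.4   0.27  1.13  1.8 ]
```

Request:
{"api": "play_rows", "payload": {
  "targets": [
    {"dx": 0.03, "dy": -0.002, "dz": 0.01, "yaw": -0.004, "jaw": 0},
    {"dx": 0.03, "dy": -0.003, "dz": 0.025, "yaw": 0, "jaw": 0},
    {"dx": 0.022, "dy": 0, "dz": 0.03, "yaw": 0, "jaw": 0},
    {"dx": 0.008, "dy": 0, "dz": 0.02, "yaw": 0, "jaw": 0},
    {"dx": 0, "dy": 0, "dz": 0.005, "yaw": 0, "jaw": 0}
  ]
}}

```text
clock: 8.35
tool_pos: [0.495, -0.2471, 0.1516]
eef_rot: [-0.094, 0.993, -0.006, -0.067]
contact_force: [-0.2, -0.0, 0.7]
opening: 0.999
```

```bash
python3 st.py rest -.097 0 .098
```

```text
t 8.35 grasp world [ 0.4976 -0.2467  0.1704] rest mm [-98.8  -2.  170.4] F [-0.2 -0.   0.7] M [ 0.09 -0.12 -0.02] op mm 87.9 z [-0.133 -0.024 -0.991]
delta,yaw (array([-0.0116,  0.0019,  0.0715]), np.float64(-0.0017)) q [ 0.49  0.77 -0.26  1.76  0.34  0.79  1.79]
```

Request:
{"api": "play_rows", "payload": {
  "targets": [
    {"dx": -0.003, "dy": 0.002, "dz": 0.02, "yaw": 0, "jaw": 0},
    {"dx": -0.003, "dy": 0, "dz": 0.022, "yaw": 0, "jaw": 0.1},
    {"dx": -0.003, "dy": 0, "dz": 0.02, "yaw": 0, "jaw": 0.3},
    {"dx": -0.001, "dy": 0, "dz": 0.006, "yaw": 0, "jaw": 0.4},
    {"dx": 0, "dy": 0, "dz": 0, "yaw": 0, "jaw": 0.4}
  ]
}}

```text
clock: 8.85
tool_pos: [0.503, -0.2442, 0.0836]
eef_rot: [-0.095, 0.994, -0.007, -0.062]
contact_force: [0.1, 0.3, -0.2]
opening: 0.658
```

```bash
python3 st.py rest -.097 0 .098;python3 - <<'E'
from plant import r
import cv2
s=r.snapshot("scene");cv2.imwrite("pics/s4.png",cv2.resize(s["frame"][180:340,280:440,::-1],None,fx=3.7,fy=3.7,interpolation=cv2.INTER_CUBIC))
E
```

```text
t 8.85 grasp world [ 0.5053 -0.2437  0.1024] rest mm [-90.6  -0.6 102.4] F [ 0.1  0.3 -0.2] M [ 0.09 -0.1   0.03] op mm 57.9 z [-0.122 -0.026 -0.992]
delta,yaw (array([0.0058, 0.0006, 0.0052]), np.float64(-0.0)) q [ 0.46  0.87 -0.22  1.78  0.39  0.65  1.74]
```

View pics/s4.png

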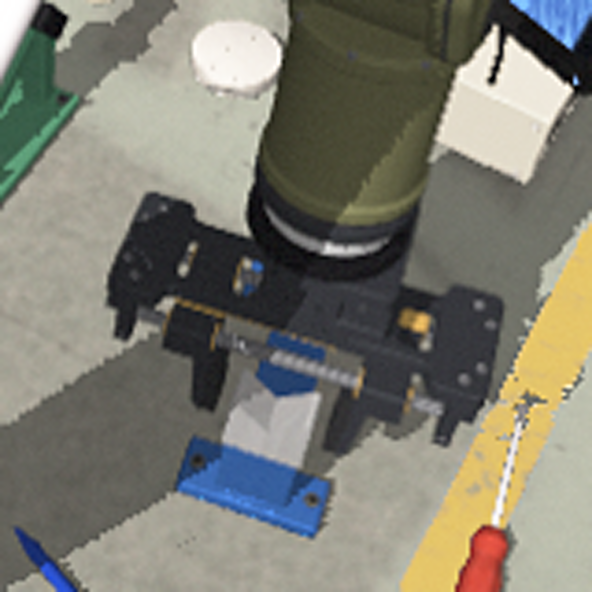

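The fingers straddle the fixed vee block. I'll grip it firmly and pull back towards -x to straighten the hand.

Request:
{"api": "play_rows", "payload": {
  "targets": [
    {"dx": 0.003, "dy": 0, "dz": 0.003, "yaw": 0, "jaw": 0.5},
    {"dx": 0, "dy": 0, "dz": 0, "yaw": 0, "jaw": 0.6},
    {"dx": 0, "dy": 0, "dz": 0, "yaw": 0, "jaw": 0.6},
    {"dx": 0.01, "dy": 0, "dz": 0, "yaw": 0, "jaw": 0.6},
    {"dx": 0.012, "dy": 0, "dz": 0, "yaw": 0, "jaw": 0.6}
  ],
  "squeeze": 50
}}

```text
clock: 9.4
tool_pos: [0.5003, -0.245, 0.0827]
eef_rot: [-0.098, 0.994, -0.007, -0.039]
contact_force: [22.4, 0.2, -33.4]
opening: 0.498
```

```bash
python3 st.py rest -.097 0 .098
```

```text
t 9.4 grasp world [ 0.5017 -0.2446  0.1016] rest mm [-94.4  -0.7 101.6] F [ 22.4   0.2 -33.4] M [ 0.54 -4.89 -0.06] op mm 43.9 z [-0.076 -0.021 -0.997]
delta,yaw (array([0.0024, 0.0008, 0.0038]), np.float64(0.006)) q [ 0.47  0.86 -0.22  1.83  0.4   0.57  1.74]
```

Request:
{"api": "play_rows", "payload": {
  "targets": [
    {"dx": 0.012, "dy": 0, "dz": 0.004, "yaw": 0, "jaw": 0.6},
    {"dx": 0.012, "dy": 0, "dz": 0.004, "yaw": 0, "jaw": 0.6},
    {"dx": 0.012, "dy": 0, "dz": 0.003, "yaw": 0, "jaw": 0.6},
    {"dx": 0.01, "dy": 0, "dz": 0.002, "yaw": 0, "jaw": 0.6},
    {"dx": 0.006, "dy": 0, "dz": 0, "yaw": 0, "jaw": 0.6}
  ]
}}

```text
clock: 9.9
tool_pos: [0.5004, -0.245, 0.0826]
eef_rot: [-0.104, 0.994, -0.008, 0.014]
contact_force: [11.0, -2.0, -30.3]
opening: 0.495
```

```bash
python3 st.py rest -.097 0 .098
```

```text
t 9.9 grasp world [ 0.4998 -0.2448  0.1016] rest mm [-96.2  -0.6 101.6] F [ 11.   -2.  -30.3] M [ 0.3  -1.41 -0.36] op mm 43.5 z [ 0.029 -0.013 -0.999]
delta,yaw (array([0.0009, 0.0007, 0.0036]), np.float64(0.0177)) q [ 0.5   0.83 -0.22  1.92  0.43  0.4   1.74]
```

Request:
{"api": "play_rows", "payload": {
  "targets": [
    {"dx": -0.001, "dy": 0, "dz": 0.002, "yaw": 0, "jaw": 0.4},
    {"dx": 0, "dy": 0, "dz": 0, "yaw": 0, "jaw": 0.2},
    {"dx": 0, "dy": 0, "dz": 0, "yaw": 0, "jaw": 0.1},
    {"dx": 0, "dy": 0, "dz": -0.02, "yaw": 0, "jaw": 0},
    {"dx": 0, "dy": 0, "dz": -0.035, "yaw": 0, "jaw": 0}
  ]
}}

```text
clock: 10.4
tool_pos: [0.4977, -0.244, 0.1353]
eef_rot: [-0.104, 0.994, -0.008, 0.011]
contact_force: [0.4, -0.6, -0.5]
opening: 0.925
```

Request:
{"api": "play_rows", "payload": {
  "targets": [
    {"dx": 0, "dy": 0.02, "dz": -0.035, "yaw": 0, "jaw": 0},
    {"dx": 0, "dy": 0.035, "dz": -0.035, "yaw": 0.05, "jaw": 0},
    {"dx": 0, "dy": 0.035, "dz": -0.02, "yaw": 0.05, "jaw": 0},
    {"dx": -0.01, "dy": 0.035, "dz": 0, "yaw": 0.05, "jaw": 0},
    {"dx": -0.02, "dy": 0.03, "dz": 0, "yaw": 0.03, "jaw": 0}
  ]
}}

```text
clock: 10.9
tool_pos: [0.5008, -0.092, 0.2324]
eef_rot: [-0.003, 1.0, -0.011, 0.013]
contact_force: [0.5, -0.6, -0.0]
opening: 0.998
```

```bash
python3 st.py w .6343 .0251 .2;python3 - <<'E'
from plant import r
import cv2,numpy as np
for n in("scene","top"):
    s=r.snapshot(n); np.savez(n+"5.npz",**s); cv2.imwrite(f"pics/{n}5.png",s["frame"][:,:,::-1])
E
```

```text
t 10.9 grasp world [ 0.5003 -0.0916  0.2514] rest mm [-66.8 149.7 251.4] F [ 0.5 -0.6 -0. ] M [-0.01 -0.06 -0.03] op mm 87.8 z [ 0.027 -0.021 -0.999]
delta,yaw (array([-0.1333,  0.117 ,  0.0525]), np.float64(0.0056)) q [ 0.24  0.54 -0.26  1.94  0.25  0.66  1.4 ]
```

View pics/scene5.png

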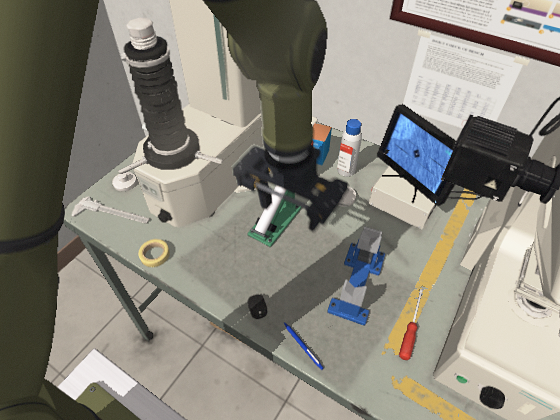

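View pics/top5.png

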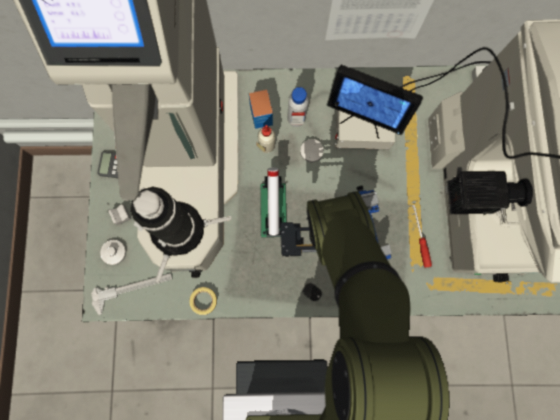

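The leg stands upright at (368,245) in the scene view, with the hand off to the left. I'll check its exact pose and then go to the bar.

```bash
python3 - <<'E'
from h import *
s=load("scene5.npz");q=cloud(s)[215:330,320:400].reshape(-1,3)
p=np.c_[(q[:,:2]-O)@AX,(q[:,:2]-O)@AY,q[:,2]]*1000
L=p[(p[:,0]>0)&(p[:,0]<70)&(abs(p[:,1])<35)&(p[:,2]>60)]
for z in range(60,130,8):
    k=L[(L[:,2]>=z)&(L[:,2]<z+8)]
    if len(k):print(z,len(k),"x",np.percentile(k[:,0],[2,50,98]).round(1),"y",np.percentile(k[:,1],[2,98]).round(1))
E
```

```text
60 38 x [24.2 26.6 42.1] y [-25.2  23.1]
68 35 x [22.6 25.1 48.7] y [-25.9  22.8]
76 49 x [22.2 24.7 26.2] y [-22.5  19.4]
84 61 x [23.3 24.9 44.2] y [-21.   19.3]
92 113 x [22.8 33.3 47.8] y [-21.6  18.6]
100 126 x [23.7 36.8 47.9] y [-22.8  20.3]
108 60 x [27.  46.4 51.1] y [-21.4  17.8]
116 36 x [44.2 48.2 51.6] y [-18.6  17.2]
```

Request:
{"api": "play_rows", "payload": {
  "targets": [
    {"dx": -0.02, "dy": 0.02, "dz": 0, "yaw": 0.006, "jaw": 0},
    {"dx": -0.035, "dy": 0.03, "dz": 0, "yaw": 0, "jaw": 0},
    {"dx": -0.035, "dy": 0.03, "dz": 0, "yaw": 0, "jaw": 0},
    {"dx": -0.03, "dy": 0.025, "dz": 0.01, "yaw": 0, "jaw": 0},
    {"dx": -0.01, "dy": 0.01, "dz": 0.02, "yaw": 0, "jaw": 0}
  ]
}}

```text
clock: 11.5
tool_pos: [0.6361, 0.0246, 0.2067]
eef_rot: [-0.001, 1.0, -0.012, 0.016]
contact_force: [0.9, -0.7, 0.7]
opening: 1.005
```

```bash
python3 st.py w .6343 .0251 .09
```

```text
t 11.5 grasp world [0.6355 0.0251 0.2256] rest mm [ 88.1 238.7 225.6] F [ 0.9 -0.7  0.7] M [ 0.11  0.04 -0.02] op mm 88.4 z [ 0.032 -0.024 -0.999]
delta,yaw (array([0.0056, 0.0034, 0.1355]), np.float64(0.0025)) q [-0.    0.73 -0.22  1.59  0.25  0.82  1.24]
```

Request:
{"api": "play_rows", "payload": {
  "targets": [
    {"dx": 0.002, "dy": 0.001, "dz": 0.02, "yaw": 0.002, "jaw": 0},
    {"dx": 0.001, "dy": 0.001, "dz": 0.035, "yaw": 0, "jaw": 0},
    {"dx": 0.001, "dy": 0.001, "dz": 0.035, "yaw": 0, "jaw": 0.2},
    {"dx": 0.001, "dy": 0, "dz": 0.02, "yaw": 0, "jaw": 0.3},
    {"dx": 0, "dy": 0, "dz": 0.01, "yaw": 0, "jaw": 0.4}
  ]
}}

```text
clock: 12.0
tool_pos: [0.6355, 0.0222, 0.082]
eef_rot: [-0.001, 1.0, -0.014, 0.016]
contact_force: [-0.4, -1.0, 0.3]
opening: 0.752
```

```bash
python3 st.py w .6343 .0251 .09
```

```text
t 12.0 grasp world [0.6349 0.0227 0.101 ] rest mm [ 87.  236.5 101. ] F [-0.4 -1.   0.3] M [ 0.04 -0.    0.02] op mm 66.2 z [ 0.031 -0.027 -0.999]
delta,yaw (array([0.0009, 0.0027, 0.0109]), np.float64(0.0021)) q [-0.03  0.9  -0.17  1.68  0.31  0.57  1.18]
```

Request:
{"api": "play_rows", "payload": {
  "targets": [
    {"dx": 0.001, "dy": 0.003, "dz": 0.007, "yaw": 0.002, "jaw": 0.4},
    {"dx": 0, "dy": 0, "dz": 0.005, "yaw": 0, "jaw": 0.5},
    {"dx": 0, "dy": 0, "dz": 0, "yaw": 0, "jaw": 0.5},
    {"dx": 0, "dy": 0, "dz": 0, "yaw": 0, "jaw": 0.55},
    {"dx": 0, "dy": 0, "dz": 0, "yaw": 0, "jaw": 0.6}
  ],
  "squeeze": 25
}}

```text
clock: 12.5
tool_pos: [0.6356, 0.023, 0.071]
eef_rot: [0.001, 1.0, -0.014, 0.017]
contact_force: [0.0, -0.4, -0.3]
opening: 0.407
```

```bash
python3 st.py w .6343 .0251 .088;python3 - <<'E'
from plant import r
import cv2
s=r.snapshot("scene");cv2.imwrite("pics/s6.png",cv2.resize(s["frame"][130:270,210:370,::-1],None,fx=3.7,fy=3.7,interpolation=cv2.INTER_CUBIC))
E
```

```text
t 12.5 grasp world [0.6349 0.0235 0.09  ] rest mm [ 87.2 237.3  90. ] F [ 0.  -0.4 -0.3] M [ 0.04 -0.   -0.03] op mm 35.8 z [ 0.033 -0.029 -0.999]
delta,yaw (array([0.0007, 0.0016, 0.0019]), np.float64(-0.0017)) q [-0.04  0.91 -0.16  1.68  0.31  0.55  1.17]
```

View pics/s6.png

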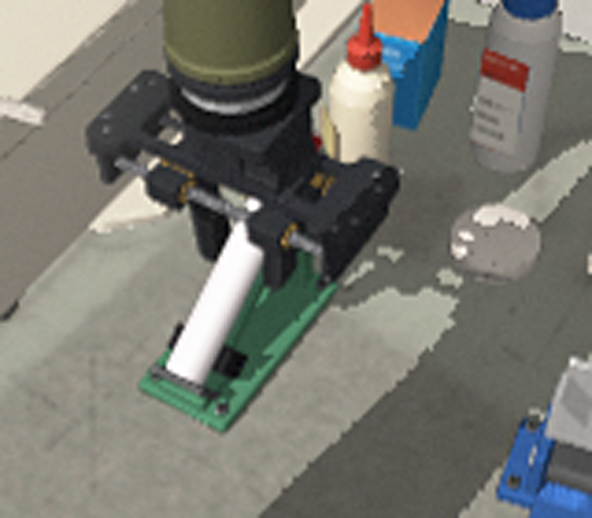

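The fingers straddle the bar, around (240,250) in the crop. I'll close them.

Request:
{"api": "play_rows", "payload": {
  "targets": [
    {"dx": 0.0007, "dy": 0.0015, "dz": 0.001, "yaw": 0, "jaw": 0.65},
    {"dx": 0, "dy": 0, "dz": 0, "yaw": 0, "jaw": 0.75},
    {"dx": 0, "dy": 0, "dz": 0, "yaw": 0, "jaw": 0.8},
    {"dx": 0, "dy": 0, "dz": 0, "yaw": 0, "jaw": 0.8},
    {"dx": 0, "dy": 0, "dz": 0, "yaw": 0, "jaw": 0.8}
  ]
}}

```text
clock: 13.05
tool_pos: [0.6353, 0.0242, 0.0708]
eef_rot: [0.001, 1.0, -0.014, 0.017]
contact_force: [0.5, -0.6, -0.9]
opening: 0.311
```

```bash
python3 st.py w .6343 .0251 .088
```

```text
t 13.05 grasp world [0.6347 0.0247 0.0898] rest mm [ 87.2 238.6  89.8] F [ 0.5 -0.6 -0.9] M [ 0.02  0.05 -0.03] op mm 27.4 z [ 0.035 -0.029 -0.999]
delta,yaw (array([0.0005, 0.0004, 0.0018]), np.float64(-0.0026)) q [-0.04  0.91 -0.16  1.68  0.31  0.54  1.17]
```

Request:
{"api": "play_rows", "payload": {
  "targets": [
    {"dx": 0, "dy": 0, "dz": -0.008, "yaw": 0, "jaw": 0.8},
    {"dx": 0, "dy": 0, "dz": -0.02, "yaw": 0, "jaw": 0.8},
    {"dx": 0, "dy": 0, "dz": -0.03, "yaw": 0, "jaw": 0.8},
    {"dx": 0, "dy": 0, "dz": -0.03, "yaw": 0, "jaw": 0.8},
    {"dx": 0, "dy": 0, "dz": -0.03, "yaw": 0, "jaw": 0.8}
  ]
}}

```text
clock: 13.55
tool_pos: [0.6251, 0.0275, 0.1867]
eef_rot: [0.0, 1.0, -0.015, 0.008]
contact_force: [0.8, -0.2, -4.6]
opening: 0.309
```

```bash
python3 st.py rest -.05 0 .2;python3 - <<'E'
from plant import r
import cv2,numpy as np
for n in("scene","top"):
    s=r.snapshot(n); np.savez(n+"7.npz",**s); cv2.imwrite(f"pics/{n}7.png",s["frame"][:,:,::-1])
E
```

```text
t 13.55 grasp world [0.6248 0.0281 0.2057] rest mm [ 78.1 243.7 205.7] F [ 0.8 -0.2 -4.6] M [ 0.08 -0.07 -0.02] op mm 27.2 z [ 0.017 -0.031 -0.999]
delta,yaw (array([ 0.0798, -0.2633,  0.0124]), np.float64(-0.1906)) q [-0.02  0.75 -0.21  1.63  0.25  0.78  1.22]
```

View pics/scene7.png

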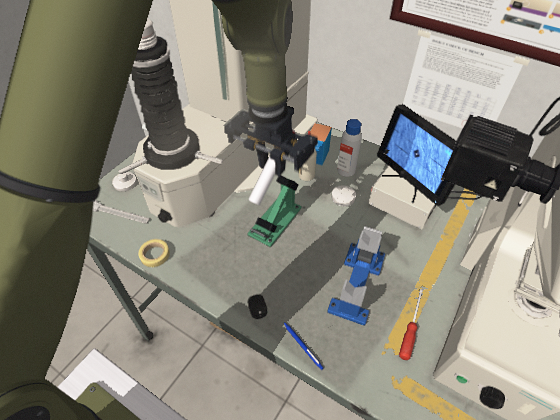

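The bar is out of the stand, at (263,180) in the scene view, and still sloping in the grip. I'll carry it across.

Request:
{"api": "play_rows", "payload": {
  "targets": [
    {"dx": 0.005, "dy": -0.015, "dz": -0.015, "yaw": 0, "jaw": 0.8},
    {"dx": 0.01, "dy": -0.03, "dz": -0.01, "yaw": 0, "jaw": 0.8},
    {"dx": 0.01, "dy": -0.035, "dz": 0, "yaw": 0, "jaw": 0.8},
    {"dx": 0.01, "dy": -0.035, "dz": 0, "yaw": 0, "jaw": 0.8},
    {"dx": 0.01, "dy": -0.035, "dz": 0, "yaw": 0, "jaw": 0.8}
  ]
}}

```text
clock: 14.15
tool_pos: [0.5803, -0.1157, 0.2136]
eef_rot: [-0.008, 1.0, -0.011, 0.01]
contact_force: [0.3, -0.6, -4.0]
opening: 0.313
```

Request:
{"api": "play_rows", "payload": {
  "targets": [
    {"dx": 0.01, "dy": -0.03, "dz": 0, "yaw": -0.03, "jaw": 0.8},
    {"dx": 0.01, "dy": -0.025, "dz": 0, "yaw": -0.05, "jaw": 0.8},
    {"dx": 0.005, "dy": -0.015, "dz": 0, "yaw": -0.05, "jaw": 0.8},
    {"dx": 0.002, "dy": -0.005, "dz": 0, "yaw": -0.04, "jaw": 0.8},
    {"dx": 0, "dy": 0, "dz": 0, "yaw": 0, "jaw": 0.8}
  ]
}}

```text
clock: 14.65
tool_pos: [0.5468, -0.2037, 0.2073]
eef_rot: [-0.09, 0.996, -0.012, 0.001]
contact_force: [0.9, 0.4, -3.3]
opening: 0.313
```

```bash
python3 st.py rest -.05 0 .2
```

```text
t 14.65 grasp world [ 0.5467 -0.2032  0.2263] rest mm [-42.3  31.3 226.3] F [ 0.9  0.4 -3.3] M [0.07 0.04 0.02] op mm 27.5 z [ 0.004 -0.025 -1.   ]
delta,yaw (array([ 0.0073, -0.0307,  0.027 ]), np.float64(-0.0099)) q [ 0.45  0.68 -0.31  1.74  0.32  0.77  1.72]
```

Request:
{"api": "play_rows", "payload": {
  "targets": [
    {"dx": 0.003, "dy": -0.012, "dz": 0, "yaw": -0.01, "jaw": 0.8},
    {"dx": 0.003, "dy": -0.012, "dz": 0.005, "yaw": 0, "jaw": 0.8},
    {"dx": 0.001, "dy": -0.006, "dz": 0.01, "yaw": 0, "jaw": 0.8},
    {"dx": 0, "dy": 0, "dz": 0.01, "yaw": 0, "jaw": 0.8},
    {"dx": 0, "dy": 0, "dz": 0, "yaw": 0, "jaw": 0.8}
  ]
}}

```text
clock: 15.15
tool_pos: [0.5445, -0.236, 0.1784]
eef_rot: [-0.095, 0.995, -0.011, -0.001]
contact_force: [-0.8, 0.3, -3.8]
opening: 0.309
```

```bash
python3 st.py rest -.05 0 .16;python3 - <<'E'
from plant import r
from h import *
import cv2,numpy as np
for n,b in(("scene",(290,450,130,330)),("top",(310,450,150,290))):
    s=r.snapshot(n); np.savez(n+"8.npz",**s); cv2.imwrite(f"pics/{n}8.png",cv2.resize(s["frame"][b[2]:b[3],b[0]:b[1],::-1],None,fx=3,fy=3,interpolation=cv2.INTER_CUBIC))
E
```

```text
t 15.15 grasp world [ 0.5445 -0.2355  0.1974] rest mm [-50.6   0.  197.4] F [-0.8  0.3 -3.8] M [ 0.16  0.11 -0.05] op mm 27.2 z [ 0.    -0.023 -1.   ]
delta,yaw (array([-0.0007,  0.0008,  0.0373]), np.float64(0.0006)) q [ 0.5   0.73 -0.31  1.73  0.34  0.73  1.77]
```

View pics/scene8.png

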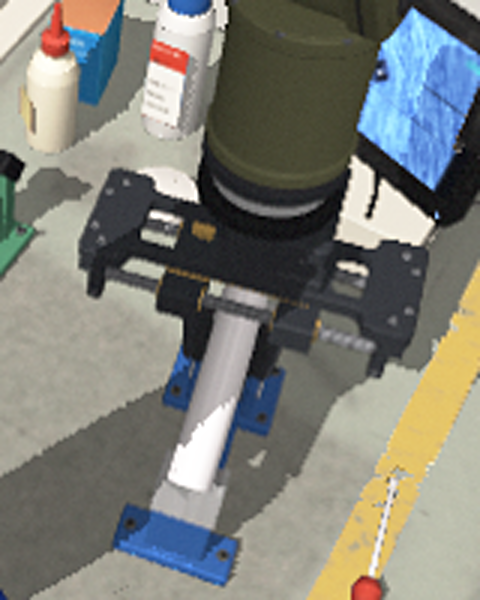

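The bar, at (215,400) in the crop, is lined up over the fixed vee. I'll measure its axis in the hand.

```bash
cat > barfit.py <<'E'
from h import *
from scipy.optimize import least_squares
import sys
def fit(s,p0,zlo=.112,x0=-.07):
    P=cloud(s).reshape(-1,3); f=s["frame"].reshape(-1,3); hsv=cv2.cvtColor(f[None],cv2.COLOR_RGB2HSV)[0]
    q=np.c_[(P[:,:2]-O)@AX,(P[:,:2]-O)@AY,P[:,2]]
    d0=np.array([np.cos(p0[3]),0,np.sin(p0[3])]); c0=np.array(p0[:3])
    w=q-c0; t=w@d0; dist=np.linalg.norm(w-t[:,None]*d0,axis=1)
    g=(abs(t)<.1)&(dist<.022)&(hsv[:,1]<70)&(hsv[:,2]>90)&(q[:,2]>zlo)
    Q=q[g]
    def res(v):
        c=np.array([x0,v[0],v[1]]);d=np.array([np.cos(v[2])*np.cos(v[3]),np.sin(v[2])*np.cos(v[3]),np.sin(v[3])])
        return np.linalg.norm(np.cross(Q-c,d),axis=1)-.014
    v=least_squares(res,[0,p0[2]+np.tan(p0[3])*(x0-p0[0]),0,p0[3]],loss="soft_l1",f_scale=.001).x
    c=np.array([x0,v[0],v[1]]);d=np.array([np.cos(v[2])*np.cos(v[3]),np.sin(v[2])*np.cos(v[3]),np.sin(v[3])])
    ok=abs(res(v))<.003; t=((Q-c)@d)[ok]
    print(len(Q),ok.sum(),"yaw/pitch deg",np.degrees(v[2:]).round(2),"med",np.median(abs(res(v))).round(5),"lo end",((c+d*t.min())*1000).round(1),"hi",((c+d*t.max())*1000).round(1))
    return c,d
if __name__=="__main__":
    a=[float(x) for x in sys.argv[2:6]]; fit(load(sys.argv[1]),a,*( [float(sys.argv[6])] if len(sys.argv)>6 else []))
E
python3 barfit.py scene8.npz -.05 0 .192 .61 .12; python3 barfit.py top8.npz -.05 0 .192 .61 .12
```

```text
957 946 yaw/pitch deg [ 0.09 32.79] med 0.00066 lo end [-125.8   -0.4  142.3] hi [-21.6  -0.3 209.4]
383 330 yaw/pitch deg [ 0.89 32.92] med 0.00113 lo end [-125.6   -1.1  142.2] hi [ 26.    1.2 240.4]
```

Request:
{"api": "play_rows", "payload": {
  "targets": [
    {"dx": 0, "dy": 0.0005, "dz": 0.008, "yaw": 0, "jaw": 0.8},
    {"dx": 0, "dy": 0, "dz": 0.012, "yaw": 0, "jaw": 0.8},
    {"dx": 0, "dy": 0, "dz": 0.012, "yaw": 0, "jaw": 0.8},
    {"dx": 0, "dy": 0, "dz": 0.006, "yaw": 0, "jaw": 0.8},
    {"dx": 0, "dy": 0, "dz": 0, "yaw": 0, "jaw": 0.8}
  ]
}}

```text
clock: 15.75
tool_pos: [0.5465, -0.2343, 0.1388]
eef_rot: [-0.097, 0.995, -0.011, 0.001]
contact_force: [-0.4, -0.3, -4.1]
opening: 0.306
```

```bash
python3 st.py rest -.05 0 .1165
```

```text
t 15.75 grasp world [ 0.5464 -0.2338  0.1578] rest mm [-48.4   1.3 157.8] F [-0.4 -0.3 -4.1] M [ 0.1   0.08 -0.04] op mm 26.9 z [ 0.004 -0.022 -1.   ]
delta,yaw (array([ 0.0016, -0.0004,  0.0413]), np.float64(0.0039)) q [ 0.48  0.78 -0.28  1.76  0.37  0.64  1.74]
```

Request:
{"api": "play_rows", "payload": {
  "targets": [
    {"dx": 0.001, "dy": -0.001, "dz": 0.004, "yaw": 0.004, "jaw": 0.8},
    {"dx": 0.001, "dy": 0, "dz": 0.007, "yaw": 0, "jaw": 0.8},
    {"dx": 0.0005, "dy": 0, "dz": 0.007, "yaw": 0, "jaw": 0.8},
    {"dx": 0.0005, "dy": 0, "dz": 0.006, "yaw": 0, "jaw": 0.8},
    {"dx": 0, "dy": 0, "dz": 0, "yaw": 0, "jaw": 0.8}
  ],
  "squeeze": 15
}}

```text
clock: 16.25
tool_pos: [0.5459, -0.2363, 0.1142]
eef_rot: [-0.095, 0.995, -0.012, 0.003]
contact_force: [-0.6, 0.0, -1.9]
opening: 0.31
```

```bash
python3 st.py rest -.05 0 .1165;python3 - <<'E'
from plant import r
import numpy as np
from h import *
for n,b in(("scene",(290,450,130,330)),):
    s=r.snapshot(n); np.savez(n+"9.npz",**s); cv2.imwrite(f"pics/{n}9.png",cv2.resize(s["frame"][b[2]:b[3],b[0]:b[1],::-1],None,fx=3,fy=3,interpolation=cv2.INTER_CUBIC))
from barfit import fit
fit(s,[-.05,0,.13,.4],.105)
E
```

```text
t 16.25 grasp world [ 0.5458 -0.2359  0.1332] rest mm [-49.4  -0.5 133.2] F [-0.6  0.  -1.9] M [ 0.06  0.26 -0.01] op mm 27.3 z [ 0.009 -0.023 -1.   ]
delta,yaw (array([0.0006, 0.0009, 0.0167]), np.float64(-0.0002)) q [ 0.47  0.82 -0.26  1.78  0.39  0.58  1.73]
862 792 yaw/pitch deg [-0.2  16.01] med 0.00083 lo end [-136.3   -0.6  101.1] hi [-20.4  -1.  134.3]
```

View pics/scene9.png

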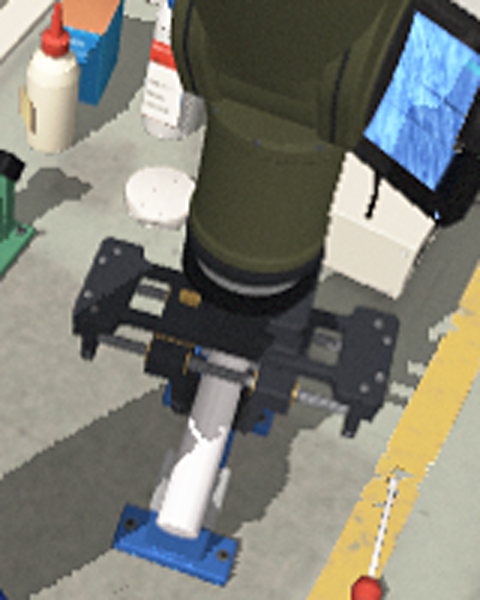

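The bar rests on the fixed vee at (195,490) in the crop and is pivoting level as planned, now at 16°. I'll keep lowering.

Request:
{"api": "play_rows", "payload": {
  "targets": [
    {"dx": 0.001, "dy": 0.0008, "dz": 0.004, "yaw": 0, "jaw": 0.8},
    {"dx": 0.0005, "dy": 0, "dz": 0.005, "yaw": 0, "jaw": 0.8},
    {"dx": 0.0005, "dy": 0, "dz": 0.004, "yaw": 0, "jaw": 0.8},
    {"dx": 0, "dy": 0, "dz": 0.003, "yaw": 0, "jaw": 0.8},
    {"dx": 0, "dy": 0, "dz": 0.001, "yaw": 0, "jaw": 0.8}
  ]
}}

```text
clock: 16.8
tool_pos: [0.547, -0.2363, 0.0975]
eef_rot: [-0.095, 0.995, -0.012, 0.007]
contact_force: [0.8, -0.7, 3.7]
opening: 0.313
```

```bash
cat > look.py <<'E'
from plant import r
import numpy as np,sys
from h import *
from barfit import fit
k=sys.argv[1]
for n,b in(("scene",(290,450,130,330)),):
    s=r.snapshot(n); np.savez(n+k+".npz",**s); cv2.imwrite(f"pics/{n}{k}.png",cv2.resize(s["frame"][b[2]:b[3],b[0]:b[1],::-1],None,fx=3,fy=3,interpolation=cv2.INTER_CUBIC))
fit(s,[-.05,0,.11,0.03],.105)
E
python3 st.py rest -.05 0 .1165; python3 look.py 10
```

```text
t 16.8 grasp world [ 0.5467 -0.2358  0.1165] rest mm [-48.5  -0.7 116.5] F [ 0.8 -0.7  3.7] M [ 0.11  0.04 -0.06] op mm 27.5 z [ 0.015 -0.024 -1.   ]
delta,yaw (array([0.0015, 0.0007, 0.    ]), np.float64(0.0002)) q [ 0.46  0.84 -0.25  1.79  0.4   0.54  1.71]
796 705 yaw/pitch deg [-0.44 -0.56] med 0.00077 lo end [-140.1   -0.5  109.8] hi [-15.8  -1.5 108.6]
```

Request:
{"api": "play_rows", "payload": {
  "targets": [
    {"dx": -0.002, "dy": 0.0005, "dz": -0.0005, "yaw": 0, "jaw": 0.8},
    {"dx": -0.002, "dy": 0, "dz": 0, "yaw": 0, "jaw": 0.8},
    {"dx": -0.002, "dy": 0, "dz": 0, "yaw": 0, "jaw": 0.8},
    {"dx": -0.002, "dy": 0, "dz": 0, "yaw": 0, "jaw": 0.8},
    {"dx": -0.002, "dy": 0, "dz": 0, "yaw": 0, "jaw": 0.8}
  ]
}}

```text
clock: 17.35
tool_pos: [0.5474, -0.2363, 0.0975]
eef_rot: [-0.093, 0.996, -0.013, -0.003]
contact_force: [-4.7, -0.7, 4.1]
opening: 0.312
```

```bash
python3 st.py; python3 look.py 11
```

```text
t 17.35 grasp world [ 0.5475 -0.2358  0.1165] rest mm [-47.7  -0.8 116.5] F [-4.7 -0.7  4.1] M [-0.02  1.15  0.02] op mm 27.5 z [-0.004 -0.026 -1.   ]
809 711 yaw/pitch deg [-0.38 -0.6 ] med 0.00077 lo end [-139.1   -0.6  109.9] hi [-12.4  -1.4 108.6]
```

Request:
{"api": "play_rows", "payload": {
  "targets": [
    {"dx": -0.005, "dy": 0.0005, "dz": -0.0015, "yaw": 0, "jaw": 0.8},
    {"dx": -0.006, "dy": 0, "dz": -0.0005, "yaw": 0, "jaw": 0.8},
    {"dx": -0.006, "dy": 0, "dz": 0, "yaw": 0, "jaw": 0.8},
    {"dx": -0.006, "dy": 0, "dz": 0, "yaw": 0, "jaw": 0.8},
    {"dx": -0.003, "dy": 0, "dz": 0, "yaw": 0, "jaw": 0.8}
  ],
  "squeeze": 25
}}

```text
clock: 17.9
tool_pos: [0.5523, -0.2352, 0.098]
eef_rot: [-0.091, 0.995, -0.013, -0.026]
contact_force: [-5.7, -1.0, 3.7]
opening: 0.312
```

```bash
python3 st.py; python3 look.py 12
```

```text
t 17.9 grasp world [ 0.5532 -0.2346  0.117 ] rest mm [-41.9  -0.7 117. ] F [-5.7 -1.   3.7] M [0.05 0.96 0.05] op mm 27.5 z [-0.05  -0.031 -0.998]
830 737 yaw/pitch deg [-0.4 -0.1] med 0.00071 lo end [-134.2   -0.5  109.5] hi [  0.3  -1.4 109.3]
```

View pics/scene12.png

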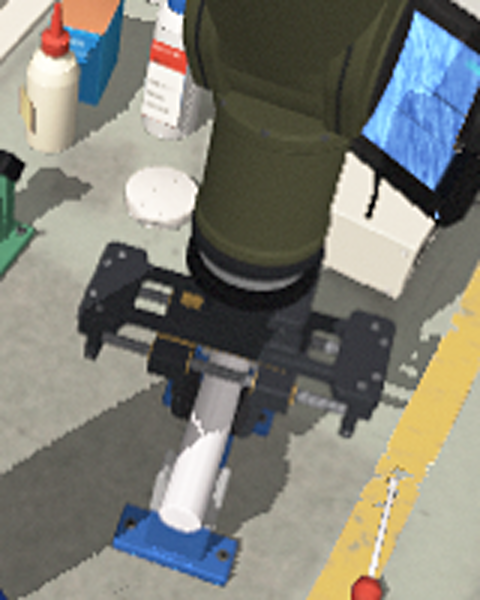

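The bar is level in both vees, with its near end at x = -134 mm, so its far end is at about +46. I'll push once more to confirm it stalls on the plate.

Request:
{"api": "play_rows", "payload": {
  "targets": [
    {"dx": -0.007, "dy": 0, "dz": -0.0005, "yaw": 0, "jaw": 0.8},
    {"dx": -0.008, "dy": 0, "dz": 0, "yaw": 0, "jaw": 0.8},
    {"dx": -0.008, "dy": 0, "dz": 0, "yaw": 0, "jaw": 0.8},
    {"dx": -0.004, "dy": 0, "dz": 0, "yaw": 0, "jaw": 0.8},
    {"dx": 0, "dy": 0, "dz": 0, "yaw": 0, "jaw": 0.8}
  ]
}}

```text
clock: 18.45
tool_pos: [0.5521, -0.2352, 0.0974]
eef_rot: [-0.087, 0.995, -0.014, -0.056]
contact_force: [0.3, 0.4, -2.5]
opening: 0.309
```

```bash
python3 st.py; python3 look.py 13
```

```text
t 18.45 grasp world [ 0.5542 -0.2345  0.1163] rest mm [-40.9  -0.8 116.3] F [ 0.3  0.4 -2.5] M [ 0.27 -0.35 -0.02] op mm 27.2 z [-0.108 -0.037 -0.993]
860 761 yaw/pitch deg [-0.32 -0.63] med 0.00077 lo end [-133.9   -0.5  110.1] hi [  2.   -1.2 108.6]
```

It stalled on the plate: the TCP stayed put while I pushed. Fz shows the hand carrying part of the weight, so I'll lower slightly before letting go.

Request:
{"api": "play_rows", "payload": {
  "targets": [
    {"dx": -0.001, "dy": 0, "dz": 0.0015, "yaw": 0, "jaw": 0.8},
    {"dx": -0.001, "dy": 0, "dz": 0.0015, "yaw": 0, "jaw": 0.8},
    {"dx": 0, "dy": 0, "dz": 0, "yaw": 0, "jaw": 0.8},
    {"dx": 0, "dy": 0, "dz": 0, "yaw": 0, "jaw": 0.8},
    {"dx": 0, "dy": 0, "dz": 0, "yaw": 0, "jaw": 0.8}
  ],
  "squeeze": 12
}}

```text
clock: 19.0
tool_pos: [0.5525, -0.2353, 0.0971]
eef_rot: [-0.087, 0.994, -0.014, -0.058]
contact_force: [-3.2, -0.5, 1.8]
opening: 0.314
```

```bash
python3 st.py; python3 look.py 14
```

```text
t 19.0 grasp world [ 0.5546 -0.2345  0.116 ] rest mm [-40.5  -0.9 116. ] F [-3.2 -0.5  1.8] M [0.02 0.65 0.06] op mm 27.7 z [-0.113 -0.039 -0.993]
857 758 yaw/pitch deg [-0.31 -0.69] med 0.00069 lo end [-133.4   -0.7  109.9] hi [  4.4  -1.5 108.3]
```

Request:
{"api": "play_rows", "payload": {
  "targets": [
    {"dx": 0, "dy": 0, "dz": 0, "yaw": 0, "jaw": 0.67},
    {"dx": 0, "dy": 0, "dz": 0, "yaw": 0, "jaw": 0.6},
    {"dx": 0, "dy": 0, "dz": 0, "yaw": 0, "jaw": 0.5},
    {"dx": 0, "dy": 0, "dz": 0, "yaw": 0, "jaw": 0.35},
    {"dx": 0, "dy": 0, "dz": 0, "yaw": 0, "jaw": 0.2}
  ]
}}

```text
clock: 19.55
tool_pos: [0.5586, -0.2339, 0.0977]
eef_rot: [-0.088, 0.995, -0.014, -0.052]
contact_force: [0.5, 0.2, -0.9]
opening: 0.644
```

```bash
python3 st.py; python3 look.py 15
```

```text
t 19.55 grasp world [ 0.5605 -0.2332  0.1166] rest mm [-34.5  -0.7 116.6] F [ 0.5  0.2 -0.9] M [ 0.09 -0.07 -0.05] op mm 56.7 z [-0.101 -0.038 -0.994]
899 802 yaw/pitch deg [-0.24 -0.56] med 0.00072 lo end [-134.1   -0.7  109.9] hi [ 10.8  -1.4 108.4]
```

View pics/scene15.png

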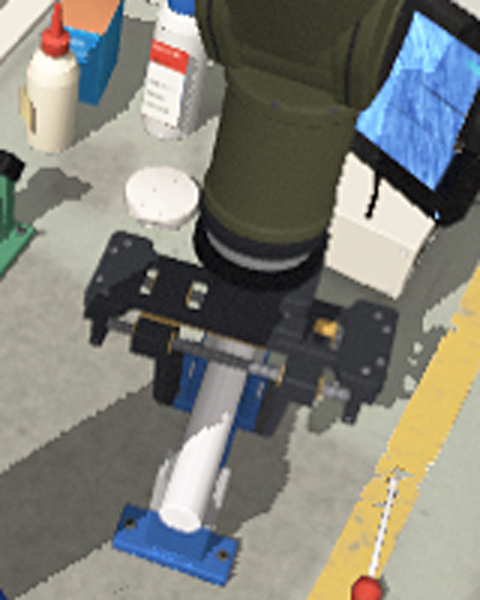

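The bar stays in place with the fingers clear of it. I'll lift straight up and move aside.

Request:
{"api": "play_rows", "payload": {
  "targets": [
    {"dx": 0, "dy": 0, "dz": 0, "yaw": 0, "jaw": 0.1},
    {"dx": 0.001, "dy": 0, "dz": -0.01, "yaw": 0, "jaw": 0},
    {"dx": 0.003, "dy": 0, "dz": -0.03, "yaw": 0, "jaw": 0},
    {"dx": 0.004, "dy": 0, "dz": -0.04, "yaw": 0, "jaw": 0},
    {"dx": 0.004, "dy": 0, "dz": -0.04, "yaw": 0, "jaw": 0}
  ]
}}

```text
clock: 20.1
tool_pos: [0.5553, -0.2304, 0.218]
eef_rot: [-0.089, 0.994, -0.012, -0.058]
contact_force: [0.9, 0.0, -0.4]
opening: 1.0
```

Request:
{"api": "play_rows", "payload": {
  "targets": [
    {"dx": 0.01, "dy": 0.02, "dz": -0.01, "yaw": 0, "jaw": 0},
    {"dx": 0.02, "dy": 0.04, "dz": 0, "yaw": 0, "jaw": 0},
    {"dx": 0.02, "dy": 0.04, "dz": 0, "yaw": 0, "jaw": 0},
    {"dx": 0.02, "dy": 0.04, "dz": 0, "yaw": 0, "jaw": 0},
    {"dx": 0, "dy": 0.03, "dz": 0, "yaw": 0, "jaw": 0}
  ]
}}

```text
clock: 20.6
tool_pos: [0.4603, -0.0764, 0.2427]
eef_rot: [-0.083, 0.995, -0.016, -0.048]
contact_force: [-0.3, 0.3, 0.1]
opening: 0.998
```

```bash
python3 st.py; python3 look.py 16; python3 - <<'E'
from plant import r
from h import *
s=r.snapshot("top"); np.savez("top16.npz",**s); cv2.imwrite("pics/top16.png",s["frame"][:,:,::-1])
from barfit import fit
fit(s,[-.05,0,.11,0],.105); s=load("scene16.npz"); cv2.imwrite("pics/full16.png",s["frame"][:,:,::-1])
E
```

```text
t 20.6 grasp world [ 0.462  -0.0756  0.2616] rest mm [-101.3  172.7  261.6] F [-0.3  0.3  0.1] M [ 0.07 -0.11 -0.04] op mm 87.8 z [-0.093 -0.041 -0.995]
1162 1016 yaw/pitch deg [-0.2  -0.45] med 0.00077 lo end [-134.2   -0.7  109.8] hi [ 49.5  -1.4 108.3]
802 631 yaw/pitch deg [ 0.22 -0.06] med 0.00154 lo end [-132.8   -0.5  109.4] hi [ 48.8   0.2 109.2]
```

View pics/scene16.png

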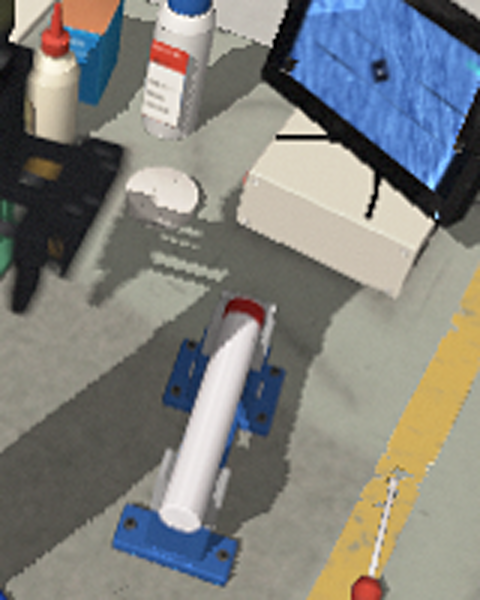

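View pics/full16.png

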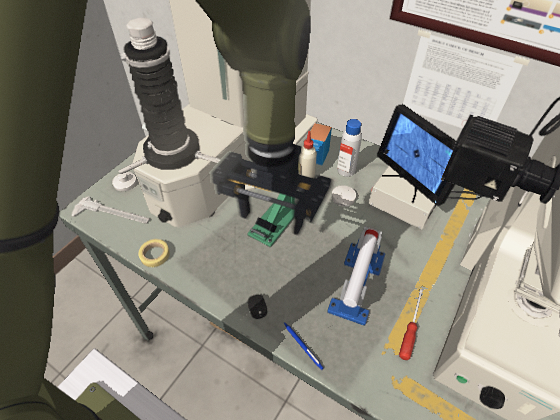

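```bash
python3 - <<'E'
from h import *
a=load("scene16.npz")["frame"][220:260,340:400,::-1]; b=load("top16.npz")["frame"][170:215,340:400,::-1]
cv2.imwrite("pics/end16.png",np.hstack([cv2.resize(a,(395,400),interpolation=cv2.INTER_CUBIC),cv2.resize(b,(395,400),interpolation=cv2.INTER_CUBIC)]))
for n in("scene","top"):
    s=load(n+"16.npz"); P=cloud(s).reshape(-1,3); q=np.c_[(P[:,:2]-O)@AX,(P[:,:2]-O)@AY,P[:,2]]*1000
    hsv=cv2.cvtColor(s["frame"].reshape(1,-1,3),cv2.COLOR_RGB2HSV)[0]
    red=((hsv[:,0]<10)|(hsv[:,0]>170))&(hsv[:,1]>120)
    k=q[red&(abs(q[:,1])<20)&(abs(q[:,0]-30)<40)&(q[:,2]>90)]; print(n,"red",len(k),np.percentile(k[:,0],[0,2,98,100]).round(1))
    pl=q[(~red)&(abs(q[:,1])<24)&(abs(q[:,1])>11)&(q[:,2]>100)&(q[:,2]<122)&(q[:,0]>25)&(q[:,0]<60)]; print(" plate/side pts x",np.percentile(pl[:,0],[5,50,95]).round(1))
    w=q[(~red)&(abs(q[:,1])<14)&(q[:,2]>105)&(q[:,2]<126)&(q[:,0]>40)&(q[:,0]<60)]; print(" nonred at end",len(w),w[:12].round(1).tolist())
for n in("scene","top"):
    A,B=load(n+"0.npz")["frame"],load(n+"16.npz")["frame"]
E
```

```text
scene red 58 [31.5 31.7 44.2 44.7]
 plate/side pts x [26.  40.6 49.7]
 nonred at end 26 [[52.8, 13.7, 114.7], [52.3, 11.6, 116.3], [49.1, 13.0, 116.0], [48.0, 10.9, 118.3], [50.1, 9.0, 116.6], [52.0, 7.0, 115.3], [49.6, 4.9, 119.2], [47.4, 12.4, 114.8], [47.8, 10.4, 115.3], [45.1, 8.2, 119.6], [42.9, 4.1, 124.1], [44.6, 2.1, 123.1]]
top red 45 [32.  32.6 43.2 43.7]
 plate/side pts x [26.4 39.3 51.2]
 nonred at end 40 [[52.3, -7.6, 118.8], [52.1, -10.4, 117.3], [51.4, -12.6, 118.3], [52.6, 5.1, 117.6], [51.8, 3.0, 119.2], [52.6, -1.0, 112.5], [50.3, -1.3, 121.6], [50.3, -4.4, 119.0], [49.9, -7.1, 118.2], [48.9, -8.9, 120.8], [48.7, -11.7, 119.5], [51.7, 13.2, 117.5]]
```

View pics/end16.png

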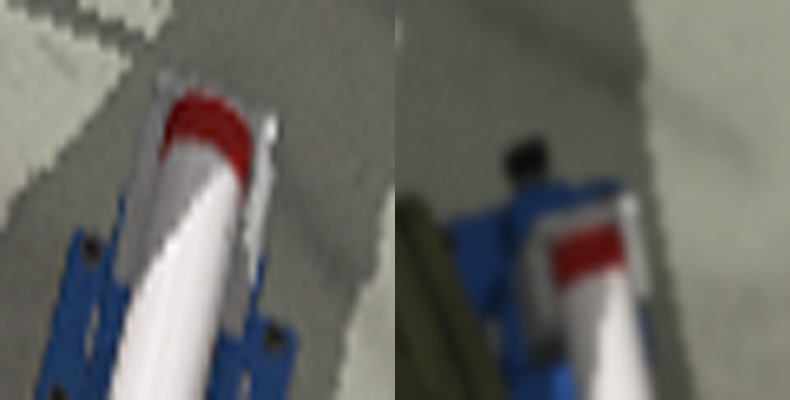

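Close-ups show the red end against the plate. The near end measures -133 to -134 mm in both views, which puts the far end at about +46 to +47. The bottle, block and tape are where they were. I'm handing the job in.

```bash
python3 - <<'E'
from h import *
A,B=load("scene0.npz")["frame"].astype(int),load("scene16.npz")["frame"].astype(int)
print("tape diff",abs(A-B)[235:270,135:175].mean(),"bottle diff",abs(A-B)[140:160,300:316].mean())
from plant import r
print(r.finish_job())
E
```

```text
tape diff 10.910714285714286 bottle diff 20.54375
the job is handed in; nothing more can be done
None
```

```bash
python3 - <<'E'
from h import *
for i in("0","16"):
    s=load(f"scene{i}.npz");h=cv2.cvtColor(s["frame"],cv2.COLOR_RGB2HSV);P=cloud(s)
    m=np.zeros(h.shape[:2],bool);m[230:275,130:180]=1;m&=(h[...,0]>18)&(h[...,0]<35)&(h[...,1]>90)
    t=load(f"top{i}.npz");ht=cv2.cvtColor(t["frame"],cv2.COLOR_RGB2HSV)
    mt=np.zeros(ht.shape[:2],bool);mt[280:320,185:222]=1;mt&=(ht[...,0]>18)&(ht[...,0]<35)&(ht[...,1]>90)
    w=cloud(t);b=w[(w[...,2]>.05)&(w[...,2]<.17)&(abs(w[...,0]-.80)<.06)&(abs(w[...,1]-.045)<.035)]
    k=w[(w[...,2]>.010)&(w[...,2]<.02)&(w[...,0]>.68)&(w[...,0]<.8)&(w[...,1]>-.14)&(w[...,1]<-.03)]
    print(i,"tape",P[m].mean(0).round(4),w[mt].mean(0).round(4),"bottle",b.mean(0).round(4),len(b),"block",np.median(k,axis=0).round(4),len(k))
E
```

```text
0 tape [0.3795 0.2025 0.0173] [0.3868 0.2122 0.0167] bottle [0.804  0.0413 0.0971] 307 block [ 0.7845 -0.0852  0.0146] 213
16 tape [0.3798 0.2027 0.017 ] [0.3863 0.2119 0.0214] bottle [0.8046 0.0413 0.0969] 313 block [ 0.7842 -0.0832  0.0148] 219
```

The bar is lying level in both vees of the rest, with its end against the stop plate. The job was handed in at about 21 s of the 72 s, with the robot clear of everything.

**What I did:**
- I swung the leg up by its head until it snapped home. It stands by itself, with its inner face vertical at about x = 24 mm and the stop plate at about 46 mm.
- Pushing past the detent left the hand leaning 8.5°. I straightened it by gripping the fixed vee block and pulling back, with up to about 40 N at the wrist.
- I took the bar from the stand, lowered it so that it pivoted level on the fixed vee, and slid it towards the plate until it stalled. I then set it down and let go.

**Last checks:**
- **Level:** the bar's axis is about 109 mm up, against the given 110 mm. Its tilt reads -0.5° in the scene view and -0.1° in the top view.
- **Against the stop:** the near end is at x = -134.2 mm (scene) and -132.8 mm (top), so the far end is at about 46–47 mm, at the plate. A gap under about 1 mm cannot be resolved in the pictures. The evidence for contact is that the bar would not move under a harder push.
- **Bystanders:** the bottle and tape roll read the same as at the start to within 1 mm, and the block to within 2 mm, partly shaded by the gripper. A simple picture comparison of the tape and bottle areas did show differences (about 11 and 21 grey levels), but the measured positions did not move, so I put that down to the arm and its shadow.

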